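Load the tea canisters and latch the carrier

ROBOT

A 7-joint arm with a two-finger parallel gripper is mounted at the origin on the work surface. World frame = base frame: x ahead of the robot, y to its left, z up, the work surface at z = 0. Lengths are in m, angles in rad, forces in N, time in s.
With the tool pointing down it reaches from about 0.4 to 0.925 m from the base axis. Payload 4.1 kg.
Tool frame: the origin (TCP) lies between the finger pads; the fingertips stand 22 mm ahead of it and the grasp point (between the pads) lies 3 mm ahead of it; z points along the fingers, y is the line along which they close (so a half turn about z gives the same grasp; the last joint's range is limited). The gripper opens to 85 mm and grips with 20 to 120 N. Pads are 22 mm wide; open, the fingers measure 114 mm over their backs; the gripper's body (76 mm by 85 mm) begins 54 mm behind the grasp point. The pads swing forward as they close: fully open they stand 13 mm farther back than shut.
Start: joints at [1.12, 0.398, 0.045, 1.537, -0.019, 1.207, -0.051], TCP at [0.224, -0.61, 0.253] pointing down, gripper open.
Joint ranges: [-2.82, 2.82], [-0.49, 2.23], [-1.37, 1.46], [0, 2.46], [-1.36, 4.5], [0.23, 2], [-2.94, 2.94]. Speed limits (rad/s): [2.57, 2.57, 3.14, 3.14, 3.14, 3.14, 3.14].

INTERFACE

Orientations are given as a unit quaternion [w, x, y, z].
In Python, from station import r, imaging gives the robot as it stands.
- The arm moves only by the tool play_rows, never from a script. Its arguments are lists of equal length, an entry for each row: "offset": the shift along the world's x, y, z in cm, a list of three; "twist": the turn about the world's z in degrees. A call has 1 to 8 rows; each row shifts and turns the commanded pose from where the row before left it; what a row does not reach is not made up. A row lasts 1/12 s, in which the tool goes at most 41.7 mm and 7.16 degrees, less where a joint would pass 70% of its speed; a pose out of reach is approached as far as the arm can. A call with a gripper value outside its range is refused whole. "claw" is the closure, from 0 (fully open) to 1 (shut), set as the call begins (left out, the last holds). The fingers move at their own pace and stop on an object; "squeeze" is the grip in N (left out, the last holds). Time passes only in rows, so rows that do not move let the fingers close. It gives the time, the measured TCP pose, the force, the opening and the grip force at its end, in the units of the state.
- r.observe(): the state, without advancing time (a new reading comes with each control period).
- imaging.grab_frame(name): name is "scene" or "top" or "wrist"; returns (picture, depth): 384x512x3 uint8, blue, green, red; 384x512 float32, m along the optical axis (not along the pixel's ray), 0 where there is no reading.
- imaging.camera_info(name): a dict with "camera_matrix" (3x3 intrinsics, pixels), "k1" (the pictures are not rectified: a ray, as slopes to the right and down, at radius r is drawn at 1 + k1 r^2 times it, then the intrinsics apply), "cam_to_world" (4x4, takes a point from camera to world coordinates). Camera axes: x right, y down, z forward; pixel columns grow to the right and rows downward; lengths in m; the calibration is good to about 2 mm. A picture is of the moment at which its call begins: read the wrist's pose just before it. camera_info takes no time and is no camera call; for the wrist camera it gives the pose at the moment of the call.
- r.close_job(): hands the job in; it is judged then, once.
Trained networks look in the newest picture that a camera, given by its name, has taken for a name from the list of things; names that differ only in an ending like _2 or _b are one class to them, and where a whole thing is asked for, a point or a joint stands for the part that bears it (a point fixed in the world has none). Each returns a list of dicts, best first, with "conf" (0 to 1); they miss things now and then, are a little off and sometimes report something else, mostly with a low value. They report only what shows in the picture. A call takes as long as a camera call. They do not tell look-alikes from the thing itself.
- imaging.masks_of(label, camera): "region" (384x512 bool, what is visible of it) and "box" ([left, top, right, bottom] in pixels, round what is visible of it).
The state is a dict: "time_s": time; "joint_positions": joint angles; "qvel": joint speeds; "joint_efforts": joint torques, N m; "tcp_pos": TCP position; "ee_rot": TCP orientation; "contact_force": force on the tool from outside, world axes, zero at the start; "ft_torque": the same for the moment, N m; "finger_gap": opening from 0.0 (shut) to 1.0 (fully open); "finger_force": force on a finger pad.
Only numpy, scipy, OpenCV 4.12 (cv2) and the standard library are available. Lean on these libraries where they do the work, as an engineer would, in place of code of your own. Each camera call takes 0.05 s, during which the arm holds its last target. There are 200 camera calls.

TASK

Push every blue tea canister that stands on the island in between the guide rails of the clear-roofed carrier, so that all of them stand upright in single file inside, wholly behind the line of the gate. Then swing the gate shut, lay the latch's wire loop over the gate so that its end bar lies in front of the brass keeper, and snap the red-tipped lever down flat so that the loop pulls the gate tight. Leave the pepper mill, bowl and mug where they are.

Things in the scene. Friction and masses are not known exactly. Their poses are not given: they have to be found in the camera images.
- carrier: Fixed carrier, a straight lane for canisters. Origin: on the counter at the middle of its mouth, on the line of the shut gate's inner face; +x runs into the lane, y across, z up. Base board 8 mm thick, 106 wide, x -138 to 312 mm. Clear side walls 62 mm apart (6 thick) from x = 60 to the end wall at x = 298, z 8 to 100 mm.
- tongue (a point): On the board's top, at carrier x = -90 mm, y = 0: middle of the open loading tongue before the mouth. Two brass guide rails, 6 mm thick, tops at z = 28 mm, stand 62 mm apart from x = -50 to 60 and flare to 90 mm apart at x = -130 mm.
- roof (a point): Middle of the clear roof's front top edge (carrier x = 60, z = 106 mm). Roof: x 60 to 305 mm, z 100 to 106, 80 wide, with two brass hold-down ribs below it (undersides z = 73 mm); canisters are pushed under it. From x = 0 to 60 the lane is open above. A black buffer on the roof (x 226 to 238, 56 mm wide, top z = 138 mm) carries the thrown-back loop.
- gate (a joint): White gate panel, 124 mm wide, 8 thick, z 34 to 106 mm (passes over the rails), hinged on a vertical pin at carrier x = -4, y = -66 mm. 0 = shut (stop); it grows as the free end swings out towards -x and on to -y; 1.57 = points along -x. Stays where left (0.03 N m friction); shut it by pushing its outer face.
- gate_edge (a point): Point on the gate's outer face, 112 mm from the hinge line (the free edge is at 126 mm), z = 80 mm.
- keeper (a point): Where the loop bar's axis lies when hooked: on top of the gate, 66 mm from its hinge, z = 116 mm; axes as the carrier's when shut. Brass post, 24 mm wide, 8 thick, top z = 134, front face 4 mm behind (+x) the point; a lip (z 130 to 134) overhangs that face by 5 mm. The bar comes down 6 mm or more in front (-x) of the point; the lever draws it in under the lip.
- ledge (a point): Front end, middle, of the keeper's flat brass ledge (24 mm wide, top z = 112 mm), 30 mm in front of the keeper point. The bar lands and rests on it.
- lever (a joint): Latch lever on a cross pin at lever_pivot. 0 = snapped down flat, pointing along carrier +x; 1.57 = upright; up to 2.4, leaning to the mouth. Stays where left (0.035 N m friction). Loop hooked: it stiffens below 0.9 rad to about 0.11 N m (1.5 N at the tip), then snaps over centre near 0.4 rad and holds.
- lever_pivot (a point): Axis of the lever, fixed on the carrier at x = 125, y = 0, z = 122 mm.
- lever_tip (a point): End of the lever, 82 mm from its axis. Bar 20 mm wide, 6 thick; the last 18 mm are a red pad 22 wide, 10 thick.
- loop_pivot (a point): Axis on the lever about which the wire loop swings freely, 20 mm from the lever's axis; with the lever at q it lies at q - 0.35 rad above the carrier's +x direction.
- loop_bar (a point): Middle of the loop's end bar: steel, 8 mm thick, 48 long across the carrier, on two 5 mm arms 43 mm apart, 158 mm from the loop pivot. At first thrown back over the lever, level on the buffer, bar 34 mm above the roof. Swing it over in an arc, e.g. pinched by its ends (it turns in the grip); it falls by its weight. Sprung along its length, 8 N/mm.
- can0: Tea canister, upright, 56 mm diameter, 60 mm tall, blue with a brass cap, about 180 g. Origin: centre of its underside, z up. May be absent (None).
- can1: Tea canister, upright, 56 mm diameter, 60 mm tall, blue with a brass cap, about 180 g. Origin: centre of its underside, z up. May be absent (None).
- can2: Tea canister, upright, 56 mm diameter, 60 mm tall, blue with a brass cap, about 180 g. Origin: centre of its underside, z up. May be absent (None).
- can3: Tea canister, upright, 56 mm diameter, 60 mm tall, blue with a brass cap, about 180 g. Origin: centre of its underside, z up. May be absent (None).
- can4: Tea canister, upright, 56 mm diameter, 60 mm tall, blue with a brass cap, about 180 g. Origin: centre of its underside, z up. May be absent (None).
- mill: Bystander: dark wooden pepper mill, 60 mm wide, 150 mm tall; origin under its centre.
- bowl: Bystander: blue bowl, 130 mm wide, 55 mm tall; origin under its centre.
- mug: Bystander: white mug, 80 mm wide, 90 mm tall; origin under its centre.
Things that resemble listed ones, but are neither listed nor needed, are in the scene too. Leave any green or turquoise look-alike of the can4 alone.

How it is judged:
By the outcome, as a careful person would: the job done as asked, in the order asked, and still so for the second after the job is handed in, with the robot touching nothing.
Of can0, can1, can2, can3, can4 only 3 to 5 are there at a start; the rules pass over those that are not, and their reading is None.
At some moment in a run one of can0, can1, can2, can3, can4 may be knocked a few centimetres aside while the robot is not near it.
It also fails if it takes over 210 s, if anything falls off the work surface, if the arm or the gripper's body presses on something with over 40 N, if the wrist force passes 120 N, or if a joint passes its speed limit or range.

## Working session

There is one attempt and no reset: what is moved stays moved. The work goes in short steps, Python scripts to look and compute and a tool call to move; the robot and the scene stay as the last step left them, time stands still between calls to the robot, and variables do not carry over. Pictures are saved under pics/ and viewed, at most 14 in all, crops included, and the job is handed in when it is done.

Besides the shell and the picture viewer there is one more tool, called by a JSON object that holds its "api" and its "payload", one argument or row to a line. play_rows: Moves the arm, as the interface text tells. Its arguments: {"type":"object","properties":{"offset":{"type":"array","items":{"type":"array","items":{"type":"number"}}},"twist":{"type":"array","items":{"type":"number"}},"claw":{"type":"number"},"squeeze":{"type":"number"}},"required":["offset","twist"]}

```bash
ls; mkdir -p pics; cat > h.py <<'E'
import numpy as np, cv2
from station import r, imaging
def px2w(ci,u,v,d):
    K=np.array(ci["camera_matrix"]);k=ci["k1"]
    x=(u-K[0,2])/K[0,0];y=(v-K[1,2])/K[1,1]
    a,b=x,y
    for _ in range(10):
        s=1+k*(a*a+b*b);a,b=x/s,y/s
    P=np.stack([a*d,b*d,d,np.ones_like(d)],-1)
    return (P@np.array(ci["cam_to_world"]).T)[...,:3]
def cloud(name):
    ci=imaging.camera_info(name);im,d=imaging.grab_frame(name)
    v,u=np.mgrid[:384,:512].astype(float)
    return im,d,px2w(ci,u,v,d.astype(float))
def w2px(ci,p):
    K=np.array(ci["camera_matrix"]);T=np.linalg.inv(np.array(ci["cam_to_world"]))
    q=T[:3,:3]@np.array(p)+T[:3,3];a,b=q[0]/q[2],q[1]/q[2];s=1+ci["k1"]*(a*a+b*b)
    return K[0,0]*a*s+K[0,2],K[1,1]*b*s+K[1,2]
E
python3 - <<'E'
from h import *
o=r.observe();print(o)
A=[]
for n in("scene","top"):
    im,d,P=cloud(n);A.append(im)
    np.savez("/tmp/%s.npz"%n,im=im,d=d,P=P)
    for l in("can0","gate","lever","loop_bar","keeper","carrier","mill","bowl","mug"):
        for m in imaging.masks_of(l,n)[:8]:
            R=m["region"]&(d>0)
            if R.sum()<5: continue
            print(n,l,round(m["conf"],2),[int(x) for x in m["box"]],np.round(np.median(P[R],0),3),np.round(np.percentile(P[R],98,axis=0),3),im[R].mean(0).astype(int))
    cv2.imwrite("pics/%s0.png"%n,cv2.resize(im,(800,600)))
E
```

```text
pics
{'time_s': 0.0, 'joint_positions': array([ 1.11998476,  0.39920946,  0.04504533,  1.53791011, -0.01869345,
        1.20690325, -0.05068886]), 'qvel': array([-0.00078496, -0.00038738, -0.00082761, -0.00115295, -0.0015938 ,
       -0.00042016, -0.000365  ]), 'joint_efforts': array([ 8.48011240e-06, -4.75134122e+01,  1.36450946e+00, -2.54226387e+01,
        1.14880488e-02,  9.60848643e-03,  4.55433025e-06]), 'tcp_pos': array([ 0.2237936 , -0.60961208,  0.25223899]), 'ee_rot': array([-9.73016051e-04,  9.84557916e-01,  1.75056281e-01, -2.48920933e-04]), 'contact_force': array([ 0.40283954, -0.14783123, -0.66073563]), 'ft_torque': array([-0.00817951, -0.00906182, -0.00146134]), 'finger_force': 0.0, 'finger_gap': 1.0044465752561866}
scene can0 0.89 [185, 220, 211, 251] [ 0.685 -0.208  0.058] [ 0.699 -0.183  0.064] [43 79 94]
scene can0 0.7 [159, 142, 181, 165] [ 0.395 -0.334  0.058] [ 0.41  -0.31   0.065] [75 81 15]
scene can0 0.66 [124, 170, 148, 196] [ 0.533 -0.411  0.051] [ 0.545 -0.389  0.065] [74 81 23]
scene can0 0.64 [147, 193, 168, 219] [ 0.591 -0.33   0.057] [ 0.605 -0.306  0.
[... 2006 characters left out ...]
op_bar 0.46 [228, 158, 266, 184] [0.632 0.    0.103] [0.666 0.048 0.136] [55 70 78]
top keeper 0.79 [226, 158, 266, 180] [ 0.631 -0.004  0.102] [0.661 0.047 0.136] [56 69 76]
top carrier 0.98 [114, 159, 269, 229] [0.549 0.134 0.042] [0.642 0.367 0.146] [59 76 88]
top mill 0.56 [233, 109, 252, 144] [0.761 0.005 0.126] [0.795 0.033 0.152] [11 17 28]
top bowl 0.87 [140, 118, 175, 157] [0.752 0.281 0.023] [0.801 0.331 0.058] [53 39 25]
top bowl 0.24 [226, 156, 266, 183] [ 0.631 -0.     0.104] [0.664 0.05  0.136] [55 70 77]
top mug 0.82 [239, 251, 267, 292] [ 0.362 -0.02   0.007] [0.399 0.011 0.094] [102 101  98]
top mug 0.69 [120, 183, 138, 200] [0.574 0.346 0.145] [0.592 0.352 0.148] [74 75 78]
```

View pics/top0.png

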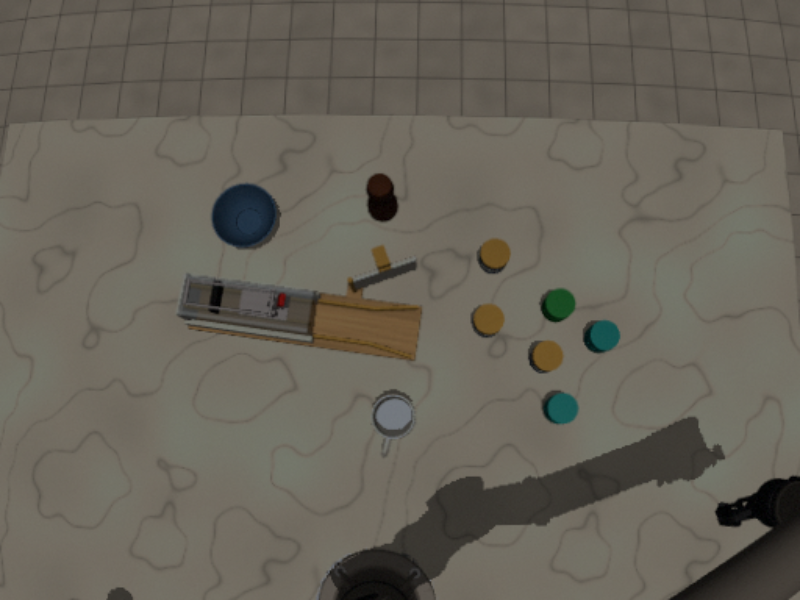

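View pics/scene0.png

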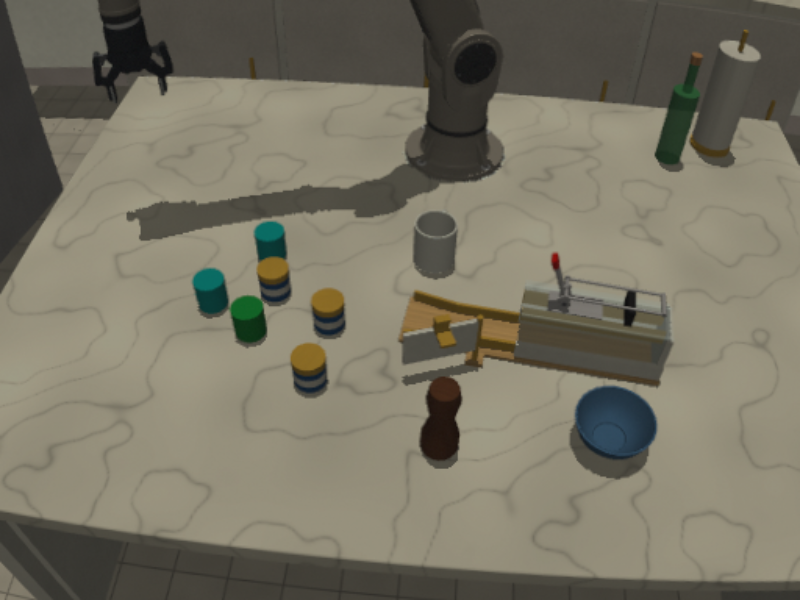

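Blue cans with brass caps are at top-view pixels (494,254), (488,320) and (546,356). The green one at (559,304) and the turquoise ones at (603,336) and (561,408) are look-alikes. Next I fit the carrier pose and the can centres, and confirm with a crop.

```bash
python3 - <<'E'
from h import *
from scipy.optimize import minimize
S=[np.load("/tmp/%s.npz"%n) for n in("scene","top")]
# cans: brass cap pts z 55..66 clusters from top
for s in S:
    im,P=s["im"],s["P"]
    hsv=cv2.cvtColor(im,cv2.COLOR_BGR2HSV)
    m=(P[...,2]>.055)&(P[...,2]<.07)&(P[...,0]>.3)&(P[...,0]<.75)&(P[...,1]<-.12)&(P[...,1]>-.5)&(s["d"]>0)
    n,l,st,c=cv2.connectedComponentsWithStats(m.astype(np.uint8))
    for i in range(1,n):
        if st[i,4]<40: continue
        q=P[l==i];h=np.median(hsv[l==i],0)
        (cx,cy),rad=cv2.minEnclosingCircle(q[:,:2].astype(np.float32))
        print(np.round([cx,cy,rad],4),h,np.round(c[i]))
# board
A=[]
for s in S:
    P=s["P"];m=(P[...,2]>.005)&(P[...,2]<.012)&(P[...,0]>.45)&(P[...,0]<.70)&(P[...,1]>-.15)&(P[...,1]<.42)&(s["d"]>0)
    n,l,st,c=cv2.connectedComponentsWithStats(m.astype(np.uint8))
    print([(x[4]) for x in st[1:] if x[4]>30])
    A.append(P[m][:,:2])
    i=1+np.argmax(st[1:,4]);q=P[l==i][:,:2].astype(np.float32)
    print(cv2.minAreaRect(q), len(q))
for a in A:
  best=[]
  for th in np.radians(np.arange(70,110,.25)):
    u=np.array([np.cos(th),np.sin(th)]);v=np.array([-u[1],u[0]])
    y=a@v; lo,hi=np.percentile(y,[1,99]);x=a@u
    best.append((hi-lo,np.degrees(th),lo,hi,*np.percentile(x,[.5,99.5])))
  print(np.round(min(best),4))
im=S[1]["im"];cv2.imwrite("pics/crop1.png",cv2.resize(im[130:270,100:410],(800,361),interpolation=cv2.INTER_CUBIC))
E
```

```text
[ 0.3812 -0.3389  0.0321] [ 88.  231.  107.5] [172. 148.]
[ 0.4781 -0.3097  0.0314] [ 21. 184. 136.] [174. 172.]
[ 0.5152 -0.4163  0.0324] [ 87. 231. 108.] [133. 179.]
[ 0.544  -0.2011  0.0305] [ 21. 185. 137.] [209. 192.]
[ 0.5766 -0.3348  0.0312] [ 67. 206.  98.] [157. 197.]
[ 0.6697 -0.2114  0.0306] [ 21. 184. 137.] [197. 229.]
[ 0.6724 -0.211   0.029 ] [ 19. 168. 106.] [317. 161.]
[ 0.5783 -0.3336  0.0286] [ 66. 171.  75.] [358. 193.]
[ 0.5472 -0.1991  0.0288] [ 19. 167. 110.] [312. 204.]
[ 0.5183 -0.4177  0.0292] [ 88. 190.  83.] [387. 214.]
[ 0.4793 -0.31    0.029 ] [ 19. 167. 111.] [350. 227.]
[ 0.3819 -0.3362  0.0292] [ 88. 183.  88.] [360. 261.]
[np.int32(446), np.int32(278), np.int32(501)]
((0.6017114520072937, 0.20548726618289948), (0.330422580242157, 0.04456460475921631), 87.26736450195312) 501
[np.int32(184), np.int32(1119), np.int32(35), np.int32(46), np.int32(42), np.int32(213)]
((0.5414136052131653, 0.03552670031785965), (0.2133278250694275, 0.10298998653888702), 79.82708740234375) 1119
[ 0.197  84.5    -0.6653 -0.4683 -0.0925  0.463 ]
[ 0.2371 91.     -0.6967 -0.4596 -0.1526  0.4006]
```

View pics/crop1.png

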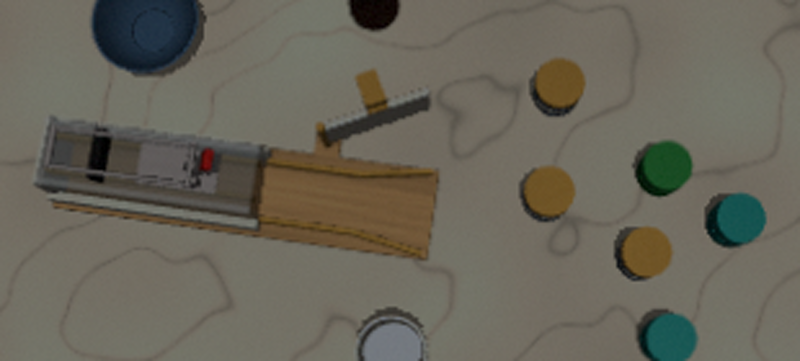

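```bash
python3 - <<'E'
from h import *
from scipy.optimize import least_squares
s=np.load("/tmp/top.npz");P=s["P"]
def lower(P,zlo,zhi,axis,other,bins,f):
    m=(P[...,2]>zlo)&(P[...,2]<zhi)&(s["d"]>0)&(P[...,0]>.44)&(P[...,0]<.64)
    q=P[m];out=[]
    for b in bins:
        w=q[abs(q[:,other]-b)<.006]
        if len(w)>4: out.append((b,f(w[:,axis])))
    return np.array(out)
e=lower(P,.0055,.011,0,1,np.arange(-.05,.36,.012),np.min)
print(np.round(e,3).tolist())
g=lower(P,.0055,.011,1,0,np.arange(.50,.60,.012),np.min)
print(np.round(g,3).tolist())
w=lower(P,.095,.102,0,1,np.arange(.1,.38,.012),np.min); print('walltop',np.round(w,3).tolist())
for S in ("scene","top"):
    t=np.load("/tmp/%s.npz"%S);Q=t["P"];hsv=cv2.cvtColor(t["im"],cv2.COLOR_BGR2HSV)
    m=(Q[...,2]>.125)&(t["d"]>0)&(Q[...,0]<.70)&(Q[...,0]>.45)&(Q[...,1]>-.1)&(Q[...,1]<.4)
    n,l,st,c=cv2.connectedComponentsWithStats(m.astype(np.uint8))
    for i in range(1,n):
        q=Q[l==i]
        if len(q)>6: print(S,len(q),np.round(q.min(0),3),np.round(q.max(0),3),np.round(np.median(q,0),3),np.median(hsv[l==i],0))
E
```

```text
[[-0.05, 0.463], [-0.038, 0.445], [-0.026, 0.442], [-0.014, 0.445], [-0.002, 0.445], [0.01, 0.447], [0.022, 0.447], [0.034, 0.48], [0.046, 0.447], [0.058, 0.447], [0.07, 0.461], [0.082, 0.464], [0.094, 0.482], [0.106, 0.479], [0.118, 0.442], [0.13, 0.466], [0.142, 0.448], [0.154, 0.445], [0.166, 0.474], [0.178, 0.444], [0.19, 0.44], [0.202, 0.465], [0.214, 0.455], [0.226, 0.442], [0.238, 0.473], [0.25, 0.454], [0.262, 0.442], [0.274, 0.457], [0.286, 0.447], [0.298, 0.453], [0.31, 0.459], [0.322, 0.443], [0.334, 0.443], [0.346, 0.47], [0.358, 0.451]]
[[0.5, -0.84], [0.512, -0.834], [0.524, -0.842], [0.536, -0.838], [0.548, -0.833], [0.56, -0.84], [0.572, -0.842], [0.584, -0.842], [0.596, -0.839]]
walltop [[0.124, 0.537], [0.136, 0.516], [0.148, 0.522], [0.16, 0.513], [0.196, 0.516], [0.22, 0.523], [0.28, 0.528], [0.316, 0.533], [0.328, 0.533], [0.352, 0.535], [0.376, 0.538]]
scene 579 [0.526 0.157 0.125] [0.597 0.353 0.209] [0.561 0.252 0.144] [20. 20. 94.]
scene 59 [ 0.624 -0.018  0.126] [0.643 0.009 0.138] [ 0.633 -0.006  0.134] [ 21. 181. 136.]
top 47 [ 0.626 -0.015  0.125] [0.644 0.01  0.14 ] [ 0.634 -0.002  0.134] [ 19. 169. 106.]
top 458 [0.531 0.157 0.125] [0.596 0.355 0.209] [0.559 0.27  0.144] [ 8. 15. 76.]
```

{"api": "play_rows", "payload": {
  "offset": [
    [1.75,3.4,0.8],
    [1.75,3.4,0.8],
    [1.75,3.4,0.8],
    [1.75,3.4,0.8],
    [1.75,3.4,0.8],
    [1.75,3.4,0.8]
  ],
  "twist": [-1.5,-1.5,-1.5,-1.5,-1.5,-1.5]
}}

```text
time_s: 1.5
tcp_pos: [0.3295, -0.4045, 0.3019]
ee_rot: [0.0, 0.995, 0.096, 0.0]
contact_force: [0.4, -0.6, -0.2]
finger_gap: 1.0
finger_force: 0.0
```

{"api": "play_rows", "payload": {
  "offset": [
    [1.75,3.4,0.8],
    [1.75,3.4,0.8],
    [1.75,3.4,0.8],
    [1.75,3.4,0.8],
    [1.75,3.4,0.8],
    [1.75,3.4,0.8]
  ],
  "twist": [-1.5,-1.5,-1.5,-1.5,-1.5,-1.5]
}}

```text
time_s: 2.0
tcp_pos: [0.4345, -0.2004, 0.3501]
ee_rot: [0.0, 1.0, 0.018, 0.0]
contact_force: [0.1, -1.5, 0.3]
finger_gap: 1.004
finger_force: 0.0
```

{"api": "play_rows", "payload": {
  "offset": [
    [1.75,3.4,0.8],
    [1.75,3.4,0.8],
    [1.75,3.4,0.8],
    [1.75,3.4,0.8],
    [1.75,3.4,0.8],
    [1.75,3.4,0.8],
    [0,0,0],
    [0,0,0]
  ],
  "twist": [-1.5,-1.5,-1.5,-1.5,-1.5,-1.5,0,0]
}}

```text
time_s: 2.67
tcp_pos: [0.5396, 0.0047, 0.3977]
ee_rot: [-0.0, 0.998, -0.057, 0.0]
contact_force: [0.2, -0.7, -1.0]
finger_gap: 1.002
finger_force: 0.0
```

```bash
python3 - <<'E'
from h import *
im,d,P=cloud("wrist");np.savez("/tmp/w1.npz",im=im,d=d,P=P)
print(r.observe()["tcp_pos"],np.round(imaging.camera_info("wrist")["cam_to_world"],3))
cv2.imwrite("pics/w1.png",cv2.resize(im,(800,600)))
E
```

```text
[0.53906415 0.00220194 0.39724241] [[-0.116 -0.941 -0.318  0.619]
 [-0.993  0.11   0.037 -0.007]
 [ 0.     0.32  -0.947  0.519]
 [ 0.     0.     0.     1.   ]]
```

View pics/w1.png

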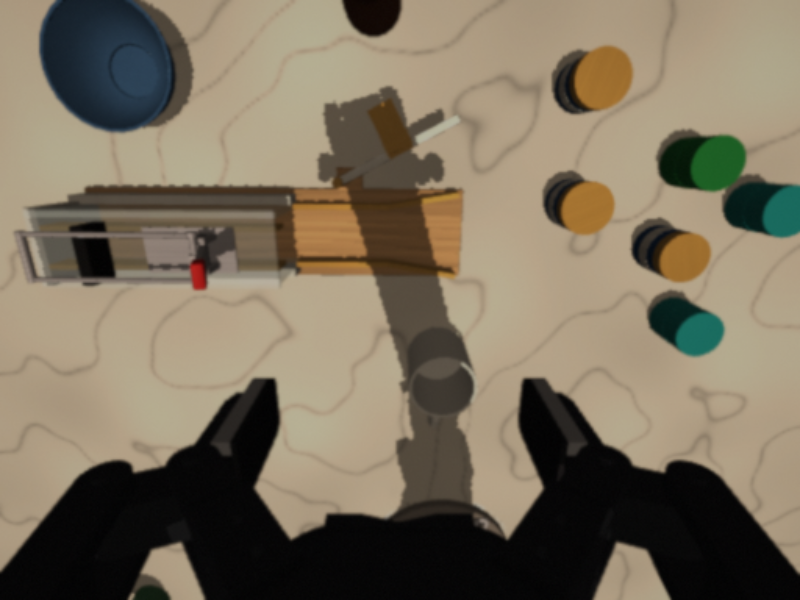

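Wrist view: carrier spans (20..462, 185..285) nearly aligned with the picture, tongue's front edge at column 462, gate from (345,180) to (460,120), lever red tip (198,275), loop bar (25,255).

```bash
cat >> h.py <<'E'
def ray(ci,u,v,z):
    u=np.asarray(u,float);v=np.asarray(v,float)
    A=px2w(ci,u,v,np.ones_like(u));O=np.array(ci["cam_to_world"])[:3,3]
    D=A-O;return O+D*((z-O[2])/D[...,2])[...,None]
E
python3 - <<'E'
from h import *
s=np.load("/tmp/w1.npz");im,P,d=s["im"],s["P"],s["d"]
ci=imaging.camera_info("wrist")
hsv=cv2.cvtColor(im,cv2.COLOR_BGR2HSV)
print(hsv[140,[210,230,250,265,285,300]].tolist(), hsv[[112,116,118,120,122,124,128],260].tolist(), hsv[[170,172,174,176,178,182],210].tolist())
sat=hsv[...,1].astype(int)
w=(hsv[...,0]>5)&(hsv[...,0]<22)&(sat>105)
n,l,st,c=cv2.connectedComponentsWithStats(w.astype(np.uint8));i=l[150,215];print(st[i]);m=l==i
top=[];bot=[];rt=[]
for u in list(range(195,225))+list(range(285,292)):
    v=np.where(m[:,u])[0]; top.append((u,v.min()-.5));bot.append((u,v.max()+.5))
for v in range(126,172,2): 
    uu=np.where(m[v])[0]; rt.append((uu.max()+.5,v))
for nme,a in(("far",top),("near",bot),("front",rt)):
    a=np.array(a);p=ray(ci,a[:,0],a[:,1],.008)
    f=cv2.fitLine(p[:,:2].astype(np.float32),cv2.DIST_HUBER,0,.01,.01).ravel();print(nme,np.round(f,4),np.degrees(np.arctan2(f[1],f[0])))
# far edge of whole board via wood near strip row ~
far=[]
for u in range(60,190,4):
    v=np.where(w[100:140,u])[0]
    if len(v): far.append((u,100+v.min()-.5))
a=np.array(far);print(len(a));p=ray(ci,a[:,0],a[:,1],.008);f=cv2.fitLine(p[:,:2].astype(np.float32),cv2.DIST_HUBER,0,.01,.01).ravel();print(np.round(f,4),np.degrees(np.arctan2(f[1],f[0])));print(np.round(p[::6,:2],4).tolist())
E
```

```text
[[15, 146, 176], [15, 152, 79], [15, 154, 78], [14, 150, 78], [15, 145, 178], [18, 62, 180]] [[18, 68, 82], [16, 68, 82], [18, 68, 83], [16, 85, 78], [14, 152, 67], [14, 149, 72], [16, 179, 60]] [[17, 171, 167], [15, 147, 154], [15, 144, 150], [17, 74, 155], [20, 59, 182], [19, 59, 182]]
[  55  107  241   72 6934]
far [0.0975 0.9952 0.5922 0.0742] 84.40747
near [0.1507 0.9886 0.4829 0.0688] 81.33393
front [ 0.9923 -0.1242  0.521  -0.0716] -7.133457
33
[0.1188 0.9929 0.6139 0.2629] 83.17518
[[0.6249, 0.3543], [0.6195, 0.31], [0.6142, 0.2658], [0.609, 0.2216], [0.6037, 0.1776], [0.5968, 0.134]]
```

{"api": "play_rows", "payload": {
  "offset": [
    [0.1,-3.4,-2.3],
    [0.1,-3.4,-2.3],
    [0.1,-3.4,-2.3],
    [0.1,-3.4,-2.3],
    [0.1,-3.4,-2.3],
    [0.2,-3.2,-2.3],
    [0,0,0]
  ],
  "twist": [0,0,0,0,0,0,0],
  "claw": 0
}}

```text
time_s: 3.3
tcp_pos: [0.5402, -0.2108, 0.2536]
ee_rot: [0.002, 0.998, -0.067, -0.005]
contact_force: [-0.7, -1.2, -0.5]
finger_gap: 0.999
finger_force: 0.0
```

{"api": "play_rows", "payload": {
  "offset": [
    [0,0,-3],
    [0,0,-3],
    [0,0,-3],
    [0,0,-3]
  ],
  "twist": [0,0,0,0]
}}

```text
time_s: 3.63
tcp_pos: [0.5446, -0.2023, 0.1383]
ee_rot: [0.001, 0.998, -0.061, -0.0]
contact_force: [0.5, 0.4, 0.1]
finger_gap: 1.001
finger_force: 0.0
```

```bash
python3 - <<'E'
from h import *
im,d,P=cloud("wrist");print(r.observe()["tcp_pos"])
for m in imaging.masks_of("can0","wrist"):
    q=P[m["region"]&(d>0)];q=q[(q[:,2]>.055)&(q[:,2]<.07)]
    if len(q)>30:print(round(m["conf"],2),m["box"],np.round(cv2.minEnclosingCircle(q[:,:2].astype(np.float32))[0],3),np.median(im[m["region"]],0))
cv2.imwrite("pics/w2.png",im)
E
```

```text
[ 0.54038812 -0.20098064  0.13193999]
0.89 [442.5, 160.7, 512.0, 240.1] [ 0.515 -0.41 ] [33. 37.  8.]
0.86 [333.1, 210.6, 423.0, 292.3] [ 0.476 -0.31 ] [ 54. 125. 176.]
0.79 [217.4, 158.0, 284.9, 244.4] [ 0.542 -0.199] [25. 59. 86.]
0.73 [387.1, 285.9, 419.5, 367.7] [ 0.365 -0.333] [109. 123.  30.]
0.56 [360.5, 106.5, 466.7, 186.7] [ 0.574 -0.334] [ 45. 113.  36.]
```

View pics/w2.png

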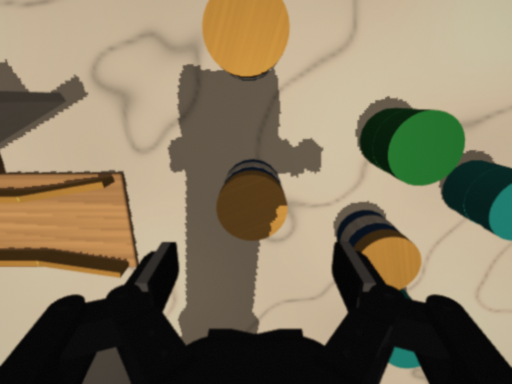

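The brass-capped can sits at (252,205) between the fingers; the other blue ones are at (246,30) and (390,250).

{"api": "play_rows", "payload": {
  "offset": [
    [0,0,-3],
    [0,0,-3],
    [0,0,-2.6],
    [0,0,0]
  ],
  "twist": [0,0,0,0]
}}

```text
time_s: 4.07
tcp_pos: [0.5426, -0.2006, 0.0504]
ee_rot: [-0.0, 0.998, -0.06, -0.004]
contact_force: [-1.0, 0.5, -0.4]
finger_gap: 0.997
finger_force: 0.0
```

{"api": "play_rows", "payload": {
  "offset": [
    [0,0,0],
    [0,0,0],
    [0,0,0],
    [0,0,0],
    [0,0,0],
    [0,0,0],
    [0,0,0],
    [0,0,0]
  ],
  "twist": [0,0,0,0,0,0,0,0],
  "claw": 0.6,
  "squeeze": 25
}}

```text
time_s: 4.73
tcp_pos: [0.5481, -0.201, 0.0564]
ee_rot: [0.001, 0.998, -0.06, 0.002]
contact_force: [-1.1, 0.2, 6.5]
finger_gap: 0.648
finger_force: 27.4
```

{"api": "play_rows", "payload": {
  "offset": [
    [0,0,2],
    [0,0,2.5],
    [-0.3,3,0],
    [-0.3,3,0],
    [-0.3,3,0],
    [-0.3,3,0],
    [-0.4,3,0],
    [-0.3,3,0]
  ],
  "twist": [0,0,0,0,0,0,0,0]
}}

```text
time_s: 5.4
tcp_pos: [0.5269, -0.019, 0.0994]
ee_rot: [0.0, 0.998, -0.06, 0.001]
contact_force: [0.9, 0.3, -1.9]
finger_gap: 0.649
finger_force: 27.8
```

{"api": "play_rows", "payload": {
  "offset": [
    [0,0,0],
    [0,0,0],
    [0,0,0],
    [0,0,-1],
    [0,0,-1],
    [0,0,-1],
    [0,0,0],
    [0,0,0]
  ],
  "twist": [0,0,0,0,0,0,0,0]
}}

```text
time_s: 6.07
tcp_pos: [0.526, -0.0207, 0.0669]
ee_rot: [0.0, 0.998, -0.06, -0.001]
contact_force: [-0.0, 0.3, -1.8]
finger_gap: 0.647
finger_force: 27.7
```

```bash
python3 - <<'E'
from h import *
im,d,P=cloud("wrist");o=r.observe();print(o["tcp_pos"],o["finger_gap"],o["contact_force"])
cv2.imwrite("pics/w3.png",im)
E
```

```text
[ 0.52668367 -0.02049896  0.06767149] 0.6460205446826308 [ 0.12448535 -0.38558577 -2.39062742]
```

View pics/w3.png

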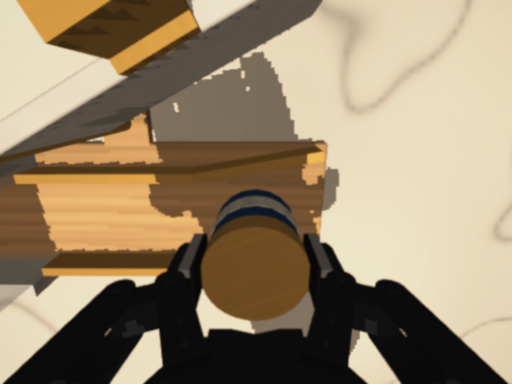

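The can hangs over the tongue between the flared rails (centre about (255,265)), clear of them.

{"api": "play_rows", "payload": {
  "offset": [
    [0,0,-0.3],
    [0,0,0]
  ],
  "twist": [0,0]
}}

```text
time_s: 6.28
tcp_pos: [0.5271, -0.0202, 0.0652]
ee_rot: [0.0, 0.998, -0.06, 0.0]
contact_force: [-0.3, 0.2, -2.0]
finger_gap: 0.644
finger_force: 27.7
```

{"api": "play_rows", "payload": {
  "offset": [
    [0,0,0],
    [0,0,0],
    [0,0,0],
    [0,0,0],
    [0,0,2],
    [0,0,2],
    [0,0,3]
  ],
  "twist": [0,0,0,0,0,0,0],
  "claw": 0
}}

```text
time_s: 6.87
tcp_pos: [0.5254, -0.0202, 0.1345]
ee_rot: [0.0, 0.998, -0.06, -0.002]
contact_force: [1.3, 0.4, -0.3]
finger_gap: 0.995
finger_force: 0.0
```

{"api": "play_rows", "payload": {
  "offset": [
    [-0.16,-1.4,0],
    [-0.16,-1.4,0],
    [-0.16,-1.4,0],
    [-0.16,-1.3,0],
    [0,0,-2],
    [0,0,-3],
    [0,0,-3],
    [0,0,0]
  ],
  "twist": [0,0,0,0,0,0,0,0],
  "claw": 1
}}

```text
time_s: 7.53
tcp_pos: [0.5163, -0.075, 0.0509]
ee_rot: [-0.0, 0.998, -0.06, -0.005]
contact_force: [-0.8, -0.2, -1.5]
finger_gap: 0.001
finger_force: 0.0
```

{"api": "play_rows", "payload": {
  "offset": [
    [0.13,1.1,0],
    [0.13,1.1,0],
    [0.13,1.1,0],
    [0.13,1.1,0],
    [0.13,1.1,0],
    [0.13,1.1,0],
    [0.13,1.1,0],
    [0.13,1.1,0]
  ],
  "twist": [0,0,0,0,0,0,0,0]
}}

```text
time_s: 8.2
tcp_pos: [0.5318, 0.0136, 0.0559]
ee_rot: [0.0, 0.998, -0.06, 0.001]
contact_force: [1.9, -4.1, 1.8]
finger_gap: -0.002
finger_force: 1.9
```

```bash
cat >> h.py <<'E'
O=np.array([.5368,.0655]);U=np.array([.1201,.9928]);V=np.array([-.9928,.1201])
def car(p): q=np.array(p)[:2]-O; return np.round([q@U,q@V],4)
E
python3 - <<'E'
from h import *
im,d,P=cloud("wrist");o=r.observe();print(o["tcp_pos"],car(o["tcp_pos"]),o["finger_gap"],o["contact_force"])
cv2.imwrite("pics/w4.png",im)
E
```

```text
[0.53166559 0.01714347 0.05578222] [-0.0486 -0.0007] -0.002511444364680665 [ 0.74720077  1.38775455 -0.76414234]
```

View pics/w4.png

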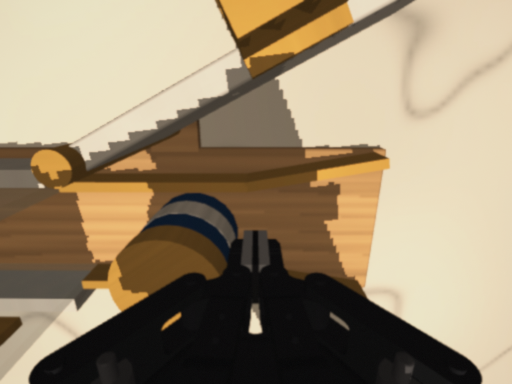

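{"api": "play_rows", "payload": {
  "offset": [
    [0.12,1,0],
    [0.12,1,0],
    [0.12,1,0],
    [0.12,1,0],
    [-0.12,-3,0],
    [0,0,4],
    [0,0,4],
    [0,0,4]
  ],
  "twist": [0,0,0,0,0,0,0,0]
}}

```text
time_s: 8.92
tcp_pos: [0.5338, 0.0241, 0.1759]
ee_rot: [-0.001, 0.998, -0.059, -0.001]
contact_force: [0.7, -0.1, 0.2]
finger_gap: -0.005
finger_force: 0.0
```

{"api": "play_rows", "payload": {
  "offset": [
    [0,0,4],
    [1.95,-3.34,0],
    [1.95,-3.34,0],
    [1.95,-3.34,0],
    [1.95,-3.34,0],
    [1.95,-3.34,0],
    [1.95,-3.34,0],
    [1.95,-3.34,0]
  ],
  "twist": [0,0,0,0,0,0,0,0],
  "claw": 0
}}

```text
time_s: 9.58
tcp_pos: [0.6724, -0.2107, 0.2149]
ee_rot: [-0.001, 0.998, -0.059, 0.0]
contact_force: [1.2, 0.3, -0.1]
finger_gap: 1.002
finger_force: 0.0
```

{"api": "play_rows", "payload": {
  "offset": [
    [0,0,0],
    [0,0,0],
    [0,0,0]
  ],
  "twist": [0,0,0]
}}

```text
time_s: 9.83
tcp_pos: [0.6713, -0.2088, 0.2145]
ee_rot: [-0.001, 0.998, -0.059, -0.001]
contact_force: [-1.0, 1.0, 0.4]
finger_gap: 0.998
finger_force: 0.0
```

```bash
cat >> h.py <<'E'
def cans(n="wrist"):
    im,d,P=cloud(n);o=r.observe();print(o["tcp_pos"],car(o["tcp_pos"]))
    hsv=cv2.cvtColor(im,cv2.COLOR_BGR2HSV)
    w=(hsv[...,0]>12)&(hsv[...,0]<27)&(hsv[...,1]>120)&(P[...,2]>.053)&(P[...,2]<.08)&(d>0)
    k,l,st,c=cv2.connectedComponentsWithStats(w.astype(np.uint8))
    for i in range(1,k):
        if st[i,4]>60:
            q=P[l==i];p=cv2.minEnclosingCircle(q[:,:2].astype(np.float32));print(np.round(c[i]),np.round([*p[0],p[1]],4),car(p[0]),np.round(np.median(q[:,2]),3))
    return im
E
python3 - <<'E'
from h import *
cans();print();cans("top")
E
```

```text
[ 0.67128405 -0.20800632  0.21494089] [-0.2554 -0.1664]
[258. 180.] [ 0.6683 -0.2118  0.0286] [-0.2595 -0.1639] 0.062
[ 24. 304.] [0.5356 0.1075 0.0388] [0.0415 0.0063] 0.069
[337. 311.] [ 0.4801 -0.293   0.023 ] [-0.3627  0.0133] 0.061

[ 0.67125363 -0.20795929  0.21527808] [-0.2553 -0.1663]
[210. 203.] [0.5431 0.1006 0.0288] [ 0.0356 -0.002 ] 0.069
[354. 228.] [ 0.4785 -0.3114  0.0278] [-0.3812  0.0126] 0.061
```

{"api": "play_rows", "payload": {
  "offset": [
    [0,0,-3.2],
    [0,0,-3.2],
    [0,0,-3.2],
    [0,0,-3.2],
    [0,0,-3.2],
    [0,0,0]
  ],
  "twist": [0,0,0,0,0,0]
}}

```text
time_s: 10.43
tcp_pos: [0.6659, -0.2075, 0.0485]
ee_rot: [-0.002, 0.998, -0.058, -0.006]
contact_force: [-1.2, -0.0, -1.3]
finger_gap: 1.002
finger_force: 0.0
```

{"api": "play_rows", "payload": {
  "offset": [
    [0,0,0],
    [0,0,0],
    [0,0,0],
    [0,0,0],
    [0,0,0],
    [0,0,0],
    [0,0,0]
  ],
  "twist": [0,0,0,0,0,0,0],
  "claw": 0.6
}}

```text
time_s: 11.02
tcp_pos: [0.6734, -0.2112, 0.0588]
ee_rot: [0.0, 0.998, -0.06, 0.003]
contact_force: [-0.5, 1.9, 6.2]
finger_gap: 0.643
finger_force: 27.5
```

{"api": "play_rows", "payload": {
  "offset": [
    [0,0,2],
    [0,0,2.5],
    [-2.42,3.12,0],
    [-2.42,3.12,0],
    [-2.42,3.12,0],
    [-2.42,3.12,0],
    [-2.42,3.12,0],
    [-2.42,3.12,0]
  ],
  "twist": [0,0,0,0,0,0,0,0]
}}

```text
time_s: 11.68
tcp_pos: [0.5248, -0.0226, 0.1011]
ee_rot: [0.0, 0.998, -0.06, 0.001]
contact_force: [0.5, 0.7, -1.0]
finger_gap: 0.643
finger_force: 27.2
```

{"api": "play_rows", "payload": {
  "offset": [
    [0,0,0],
    [0,0,0],
    [0,0,0],
    [0,0,-1],
    [0,0,-1.3],
    [0,0,-1],
    [0,0,0],
    [0,0,0]
  ],
  "twist": [0,0,0,0,0,0,0,0]
}}

```text
time_s: 12.35
tcp_pos: [0.5261, -0.0248, 0.0663]
ee_rot: [0.0, 0.998, -0.061, -0.001]
contact_force: [0.5, -0.1, -2.2]
finger_gap: 0.648
finger_force: 28.5
```

```bash
python3 - <<'E'
from h import *
im=cans();o=r.observe();print(o["contact_force"],o["finger_gap"])
E
```

```text
[ 0.52596709 -0.02457432  0.06655795] [-0.0907 -0.0001]
[ 61. 144.] [0.5975 0.0535 0.0028] [-0.0046 -0.0617] 0.069
[ 37. 260.] [0.5377 0.0976 0.0295] [0.032 0.003] 0.069
[255. 266.] [ 0.5211 -0.0244  0.0291] [-0.0912  0.0048] 0.07
[ 0.22236202 -0.35602925 -1.42363125] 0.6420908020377936
```

{"api": "play_rows", "payload": {
  "offset": [
    [0,0,0],
    [0,0,0],
    [0,0,0],
    [0,0,0],
    [0,0,2],
    [0,0,2],
    [0,0,3]
  ],
  "twist": [0,0,0,0,0,0,0],
  "claw": 0
}}

```text
time_s: 12.98
tcp_pos: [0.5242, -0.0238, 0.1365]
ee_rot: [0.0, 0.998, -0.059, -0.002]
contact_force: [0.3, -0.4, 0.2]
finger_gap: 0.998
finger_force: 0.0
```

{"api": "play_rows", "payload": {
  "offset": [
    [-0.16,-1.4,0],
    [-0.16,-1.4,0],
    [-0.16,-1.4,0],
    [-0.16,-1.3,0],
    [0,0,-2.2],
    [0,0,-3],
    [0,0,-3],
    [0,0,0]
  ],
  "twist": [0,0,0,0,0,0,0,0],
  "claw": 1
}}

```text
time_s: 13.65
tcp_pos: [0.5151, -0.0786, 0.0508]
ee_rot: [-0.0, 0.998, -0.06, -0.005]
contact_force: [-1.2, 0.3, -0.6]
finger_gap: -0.001
finger_force: 0.0
```

{"api": "play_rows", "payload": {
  "offset": [
    [0.12,0.95,0],
    [0.12,0.95,0],
    [0.12,0.95,0],
    [0.12,0.95,0],
    [0.12,0.95,0],
    [0.12,0.95,0],
    [0.12,0.95,0],
    [0.12,0.95,0]
  ],
  "twist": [0,0,0,0,0,0,0,0]
}}

```text
time_s: 14.32
tcp_pos: [0.53, -0.0022, 0.056]
ee_rot: [0.0, 0.998, -0.06, 0.001]
contact_force: [1.2, -2.3, 1.0]
finger_gap: -0.002
finger_force: 1.3
```

{"api": "play_rows", "payload": {
  "offset": [
    [0.12,0.95,0],
    [0.12,0.95,0],
    [0.12,0.95,0],
    [0.12,0.95,0],
    [0,0,0]
  ],
  "twist": [0,0,0,0,0]
}}

```text
time_s: 14.73
tcp_pos: [0.5338, 0.0387, 0.0552]
ee_rot: [-0.001, 0.998, -0.058, -0.0]
contact_force: [-0.5, -0.2, -0.0]
finger_gap: -0.002
finger_force: 0.0
```

```bash
python3 - <<'E'
from h import *
im=cans();o=r.observe();print(o["contact_force"],o["finger_gap"]);cans("top")
E
```

```text
[0.53375117 0.03759013 0.05521157] [-0.0281 -0.0003]
[105. 267.] [0.5313 0.1093 0.0608] [0.0428 0.0107] 0.07
[172. 320.] [0.5138 0.0833 0.0079] [0.0149 0.0249] 0.07
[ 0.3314245   0.62604624 -0.13266034] 0.0014869086947480862
[0.5337189  0.03659565 0.05522058] [-0.0291 -0.0004]
[201. 203.] [0.5437 0.1291 0.0232] [0.064  0.0008] 0.069
[350. 227.] [ 0.479  -0.3092  0.0283] [-0.379   0.0124] 0.061
```

{"api": "play_rows", "payload": {
  "offset": [
    [-0.12,-3,0],
    [0,0,4],
    [0,0,4],
    [0,0,4],
    [0,0,4]
  ],
  "twist": [0,0,0,0,0]
}}

```text
time_s: 15.25
tcp_pos: [0.5321, 0.005, 0.217]
ee_rot: [-0.0, 0.998, -0.06, -0.0]
contact_force: [1.7, -0.2, 0.3]
finger_gap: 0.001
finger_force: 0.0
```

{"api": "play_rows", "payload": {
  "offset": [
    [-0.66,-3.95,0],
    [-0.66,-3.95,0],
    [-0.66,-3.95,0],
    [-0.66,-3.95,0],
    [-0.66,-3.95,0],
    [-0.66,-3.95,0],
    [-0.66,-3.95,0],
    [-0.66,-3.95,0]
  ],
  "twist": [0,0,0,0,0,0,0,0],
  "claw": 0
}}

```text
time_s: 15.92
tcp_pos: [0.479, -0.3127, 0.2154]
ee_rot: [-0.0, 0.998, -0.06, 0.0]
contact_force: [1.2, -0.0, -0.6]
finger_gap: 1.005
finger_force: 0.0
```

{"api": "play_rows", "payload": {
  "offset": [
    [0,0,0],
    [0,0,0],
    [0,0,0]
  ],
  "twist": [0,0,0]
}}

```text
time_s: 16.17
tcp_pos: [0.4799, -0.3101, 0.215]
ee_rot: [-0.001, 0.998, -0.06, -0.0]
contact_force: [1.2, 0.6, -0.4]
finger_gap: 1.002
finger_force: 0.0
```

```bash
python3 - <<'E'
from h import *
im=cans()
E
```

```text
[ 0.48037794 -0.30917497  0.21514642] [-0.3788  0.011 ]
[255. 181.] [ 0.4752 -0.3091  0.0285] [-0.3794  0.0162] 0.062
```

{"api": "play_rows", "payload": {
  "offset": [
    [0,0,-3.2],
    [0,0,-3.2],
    [0,0,-3.2],
    [0,0,-3.2],
    [0,0,-3.2],
    [0,0,0]
  ],
  "twist": [0,0,0,0,0,0]
}}

```text
time_s: 16.72
tcp_pos: [0.4764, -0.3059, 0.0496]
ee_rot: [-0.003, 0.998, -0.058, -0.005]
contact_force: [-0.3, 1.2, -0.3]
finger_gap: 1.002
finger_force: 0.0
```

{"api": "play_rows", "payload": {
  "offset": [
    [0,0,0],
    [0,0,0],
    [0,0,0],
    [0,0,0],
    [0,0,0],
    [0,0,0],
    [0,0,2],
    [0,0,2.5]
  ],
  "twist": [0,0,0,0,0,0,0,0],
  "claw": 0.6
}}

```text
time_s: 17.38
tcp_pos: [0.4783, -0.31, 0.0997]
ee_rot: [-0.001, 0.998, -0.06, -0.002]
contact_force: [0.4, 0.0, -2.2]
finger_gap: 0.645
finger_force: 27.4
```

{"api": "play_rows", "payload": {
  "offset": [
    [0.58,3.58,0],
    [0.58,3.58,0],
    [0.58,3.58,0],
    [0.58,3.58,0],
    [0.58,3.58,0],
    [0.58,3.58,0],
    [0.58,3.58,0],
    [0.58,3.58,0]
  ],
  "twist": [0,0,0,0,0,0,0,0]
}}

```text
time_s: 18.05
tcp_pos: [0.5264, -0.023, 0.1011]
ee_rot: [0.0, 0.998, -0.06, 0.001]
contact_force: [1.6, -0.7, -1.8]
finger_gap: 0.642
finger_force: 27.7
```

{"api": "play_rows", "payload": {
  "offset": [
    [0,0,0],
    [0,0,0],
    [0,0,0],
    [0,0,-1],
    [0,0,-1.3],
    [0,0,-1],
    [0,0,0],
    [0,0,0]
  ],
  "twist": [0,0,0,0,0,0,0,0]
}}

```text
time_s: 18.72
tcp_pos: [0.5257, -0.0256, 0.0665]
ee_rot: [0.0, 0.998, -0.061, -0.001]
contact_force: [-0.3, 0.1, -1.6]
finger_gap: 0.646
finger_force: 28.6
```

```bash
python3 - <<'E'
from h import *
im=cans();o=r.observe();print(o["contact_force"],o["finger_gap"])
E
```

```text
[ 0.52584985 -0.02530823  0.06678202] [-0.0915 -0.    ]
[ 59. 143.] [0.5975 0.054  0.0031] [-0.0041 -0.0616] 0.069
[ 56. 260.] [0.5334 0.0855 0.0349] [0.0195 0.0058] 0.069
[255. 269.] [ 0.5187 -0.0251  0.0292] [-0.0922  0.0071] 0.071
[ 0.22186888  0.0056562  -1.61177473] 0.6429507162299843
```

{"api": "play_rows", "payload": {
  "offset": [
    [0,0,0],
    [0,0,0],
    [0,0,0],
    [0,0,0],
    [0,0,2],
    [0,0,2],
    [0,0,3]
  ],
  "twist": [0,0,0,0,0,0,0],
  "claw": 0
}}

```text
time_s: 19.35
tcp_pos: [0.5246, -0.0244, 0.1365]
ee_rot: [0.0, 0.998, -0.059, -0.002]
contact_force: [0.6, -0.9, -0.4]
finger_gap: 1.006
finger_force: 0.0
```

{"api": "play_rows", "payload": {
  "offset": [
    [-0.16,-1.4,0],
    [-0.16,-1.4,0],
    [-0.16,-1.4,0],
    [-0.16,-1.3,0],
    [0,0,-2.2],
    [0,0,-3],
    [0,0,-3],
    [0,0,0]
  ],
  "twist": [0,0,0,0,0,0,0,0],
  "claw": 1
}}

```text
time_s: 20.02
tcp_pos: [0.5156, -0.0791, 0.0508]
ee_rot: [-0.0, 0.998, -0.06, -0.005]
contact_force: [-1.5, 0.2, -0.5]
finger_gap: 0.0
finger_force: 0.0
```

{"api": "play_rows", "payload": {
  "offset": [
    [0.11,0.9,0],
    [0.11,0.9,0],
    [0.11,0.9,0],
    [0.11,0.9,0],
    [0.11,0.9,0],
    [0.11,0.9,0],
    [0.11,0.9,0],
    [0.11,0.9,0]
  ],
  "twist": [0,0,0,0,0,0,0,0]
}}

```text
time_s: 20.68
tcp_pos: [0.5421, -0.012, 0.0622]
ee_rot: [0.002, 0.998, -0.061, 0.015]
contact_force: [17.5, -13.9, 14.0]
finger_gap: -0.003
finger_force: 10.9
```

{"api": "play_rows", "payload": {
  "offset": [
    [0.11,0.9,0],
    [0.11,0.9,0],
    [0.11,0.9,0],
    [0.11,0.9,0],
    [0.11,0.9,0],
    [0.11,0.9,0],
    [0.11,0.9,0],
    [0.11,0.9,0]
  ],
  "twist": [0,0,0,0,0,0,0,0]
}}

```text
time_s: 21.35
tcp_pos: [0.5655, 0.062, 0.0689]
ee_rot: [-0.003, 0.998, -0.062, 0.03]
contact_force: [31.0, -12.8, 17.8]
finger_gap: -0.003
finger_force: 18.5
```

{"api": "play_rows", "payload": {
  "offset": [
    [0,0,0],
    [-0.2,-2,0],
    [-0.3,-3,1],
    [0,0,4],
    [0,0,4],
    [0,0,4],
    [0,0,4],
    [0,0,0]
  ],
  "twist": [0,0,0,0,0,0,0,0]
}}

```text
time_s: 22.02
tcp_pos: [0.5378, 0.0169, 0.2351]
ee_rot: [-0.001, 0.998, -0.059, 0.009]
contact_force: [1.6, 0.8, 1.3]
finger_gap: 0.001
finger_force: 0.0
```

```bash
python3 - <<'E'
from h import *
im=cans();o=r.observe();print(o["contact_force"]);cans("top")
cv2.imwrite("pics/w5.png",im)
E
```

```text
[0.5358832  0.01660294 0.23144467] [-0.0487 -0.005 ]
[166. 184.] [0.5407 0.1217 0.029 ] [0.0562 0.0029] 0.07
[276. 196.] [5.174e-01 3.000e-04 2.960e-02] [-0.0671  0.0115] 0.074
[-0.62574684 -0.28939216 -0.72461634]
[0.5339347  0.01618456 0.22844654] [-0.0493 -0.0031]
[201. 205.] [0.5432 0.1236 0.0274] [0.0584 0.0006] 0.069
```

View pics/w5.png

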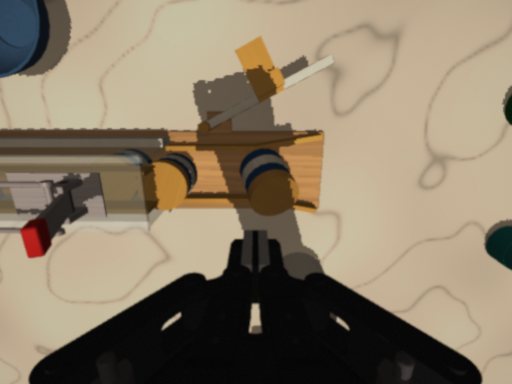

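The third can stopped at (270,190), touching the near rail in the flare. I'll regrasp it across the lane, which centres it, and carry it in.

```bash
python3 - <<'E'
from h import *
print(r.observe()["joint_positions"])
im,d,P=cloud("scene")
hsv=cv2.cvtColor(im,cv2.COLOR_BGR2HSV)
m=(hsv[...,0]>12)&(hsv[...,0]<27)&(hsv[...,1]>120)&(P[...,2]>.055)&(P[...,2]<.085)&(abs(P[...,0]-.525)<.05)&(abs(P[...,1])<.05)
q=P[m];print(len(q)); 
top=q[q[:,2]>.064];A=np.c_[top[:,:2]-top[:,:2].mean(0),np.ones(len(top))];print(np.linalg.lstsq(A,top[:,2],rcond=None)[0],top.mean(0),car(top.mean(0)))
print(cv2.minEnclosingCircle(top[:,:2].astype(np.float32)))
E
```

```text
[ 0.09909291  0.21708654 -0.24265549  1.84279152  0.05896575  1.08230391
 -1.85422594]
202
[0.21483512 0.1013509  0.07635165] [5.26303744e-01 4.99597725e-04 7.63516479e-02] [-0.0658  0.0026]
((0.5212547183036804, 0.0011510489275678992), 0.028982946649193764)
```

{"api": "play_rows", "payload": {
  "offset": [
    [-0.05,-0.2,0],
    [-0.05,-0.2,0],
    [-0.05,-0.2,0],
    [-0.05,-0.2,0],
    [-0.05,-0.2,0],
    [-0.05,-0.2,0],
    [-0.05,-0.4,0],
    [0,0,0]
  ],
  "twist": [7,7,7,7,7,7,7,7],
  "claw": 0
}}

```text
time_s: 22.83
tcp_pos: [0.5276, -0.0016, 0.2234]
ee_rot: [-0.001, 0.908, 0.419, -0.002]
contact_force: [-0.0, -1.3, -0.1]
finger_gap: 0.997
finger_force: 0.0
```

{"api": "play_rows", "payload": {
  "offset": [
    [0,0,-1],
    [0,0,-2],
    [0,0,-2],
    [0,0,-2],
    [0,0,-2],
    [0,0,0]
  ],
  "twist": [7,7,7,7,6,0]
}}

```text
time_s: 23.33
tcp_pos: [0.5245, -0.0011, 0.1301]
ee_rot: [-0.004, 0.747, 0.665, -0.004]
contact_force: [-0.6, 0.2, -0.5]
finger_gap: 0.998
finger_force: 0.0
```

```bash
python3 - <<'E'
from h import *
im=cans();print(r.observe()["ee_rot"])
cv2.imwrite("pics/w6.png",im)
E
```

```text
[ 0.52604308 -0.0010235   0.13222226] [-0.0673  0.0027]
[261.  33.] [0.5388 0.1244 0.0303] [0.0587 0.0051] 0.07
[357. 123.] [0.5996 0.0569 0.0047] [-0.001  -0.0634] 0.067
[241. 202.] [0.5207 0.0085 0.0313] [-0.0585  0.0091] 0.074
[-0.00280766  0.74845792  0.66317112 -0.00263225]
```

View pics/w6.png

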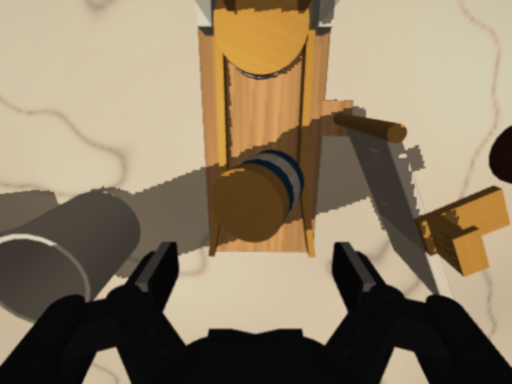

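{"api": "play_rows", "payload": {
  "offset": [
    [0.3,0.3,-2],
    [0,0,-2],
    [0,0,-1.5],
    [0,0,-1.5],
    [0,0,0],
    [0,0,0]
  ],
  "twist": [0,0,0,0,0,0]
}}

```text
time_s: 23.88
tcp_pos: [0.5319, 0.0019, 0.0655]
ee_rot: [-0.0, 0.748, 0.663, -0.0]
contact_force: [0.1, 0.9, 0.8]
finger_gap: 0.999
finger_force: 0.0
```

{"api": "play_rows", "payload": {
  "offset": [
    [0,0,0],
    [0,0,0],
    [0,0,0],
    [0,0,0],
    [0,0,0],
    [0,0,0],
    [0,0,0],
    [0,0,0]
  ],
  "twist": [0,0,0,0,0,0,0,0],
  "claw": 0.6,
  "squeeze": 20
}}

```text
time_s: 24.55
tcp_pos: [0.5258, 0.0019, 0.0661]
ee_rot: [-0.004, 0.748, 0.663, -0.006]
contact_force: [-13.8, 0.6, 11.8]
finger_gap: 0.742
finger_force: 18.5
```

{"api": "play_rows", "payload": {
  "offset": [
    [0,0,1],
    [0,0,1],
    [0,0,1],
    [0,0,0],
    [0,0,0],
    [0,0,0]
  ],
  "twist": [0,0,0,0,0,0]
}}

```text
time_s: 25.05
tcp_pos: [0.5322, 0.0014, 0.0956]
ee_rot: [0.0, 0.748, 0.663, 0.0]
contact_force: [-1.0, -0.6, -1.6]
finger_gap: 0.738
finger_force: 20.8
```

```bash
python3 - <<'E'
from h import *
im=cans();print(r.observe()["ee_rot"])
cv2.imwrite("pics/w7.png",im)
E
```

```text
[0.53190729 0.00143677 0.09518781] [-0.0642 -0.0028]
[245.  32.] [0.5402 0.1227 0.0284] [0.0572 0.0035] 0.07
[364. 134.] [0.5995 0.057  0.0047] [-0.0009 -0.0633] 0.068
[-1.61875105e-05  7.48137020e-01  6.63544265e-01 -8.39896439e-05]
```

View pics/w7.png

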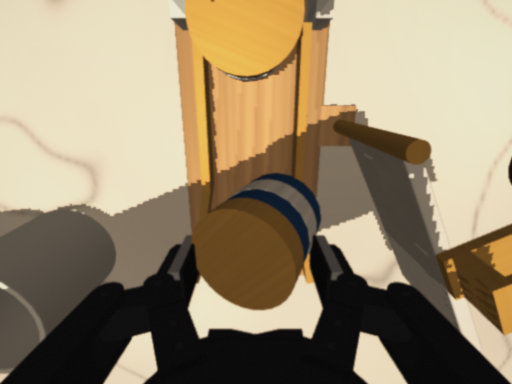

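{"api": "play_rows", "payload": {
  "offset": [
    [0,0,1],
    [-0.45,-3.3,0],
    [-0.45,-3.3,0],
    [-0.45,-3.3,0],
    [-0.45,-3.3,0],
    [-0.45,-3.3,0],
    [0,0,0],
    [0,0,0]
  ],
  "twist": [0,0,0,0,0,0,0,0]
}}

```text
time_s: 25.77
tcp_pos: [0.5088, -0.1662, 0.1054]
ee_rot: [0.0, 0.75, 0.662, -0.0]
contact_force: [-0.3, 1.4, -2.1]
finger_gap: 0.738
finger_force: 21.0
```

{"api": "play_rows", "payload": {
  "offset": [
    [0,0,-1.5],
    [0,0,-1.5],
    [0,0,-1],
    [0,0,-0.5],
    [0,0,0],
    [0,0,0]
  ],
  "twist": [0,0,0,0,0,0]
}}

```text
time_s: 26.27
tcp_pos: [0.5099, -0.1627, 0.0605]
ee_rot: [-0.0, 0.748, 0.664, 0.0]
contact_force: [0.1, 0.6, -1.6]
finger_gap: 0.738
finger_force: 20.9
```

{"api": "play_rows", "payload": {
  "offset": [
    [0,0,0],
    [0,0,0],
    [0,0,0],
    [0,0,0],
    [0,0,3],
    [0,0,3],
    [0,0,3],
    [0,0,0]
  ],
  "twist": [0,0,0,0,0,0,0,0],
  "claw": 0
}}

```text
time_s: 26.93
tcp_pos: [0.5135, -0.1643, 0.1564]
ee_rot: [0.005, 0.748, 0.664, 0.003]
contact_force: [1.4, 0.8, 0.1]
finger_gap: 0.996
finger_force: 0.0
```

```bash
python3 - <<'E'
from h import *
im=cans();cans("scene");cans("top")
E
```

```text
[ 0.51196978 -0.16402815  0.15395516] [-0.2309 -0.0029]
[270. 185.] [ 0.5272 -0.1555  0.0284] [-0.2206 -0.017 ] 0.062
[ 0.51030332 -0.16372718  0.15186042] [-0.2308 -0.0012]
[226. 190.] [ 0.5298 -0.1564  0.0303] [-0.2211 -0.0197] 0.061
[327. 200.] [0.5482 0.119  0.0339] [ 0.0545 -0.0049] 0.069
[ 0.50919077 -0.16351407  0.1504383 ] [-2.307e-01 -1.000e-04]
[204. 203.] [0.5436 0.123  0.0281] [0.0579 0.0001] 0.069
```

{"api": "play_rows", "payload": {
  "offset": [
    [1.9,0.7,0],
    [0,0,-2.5],
    [0,0,-2.5],
    [0,0,-2.5],
    [0,0,-2.2],
    [0,0,0]
  ],
  "twist": [0,0,0,0,0,0]
}}

```text
time_s: 27.58
tcp_pos: [0.5234, -0.1552, 0.0477]
ee_rot: [-0.005, 0.748, 0.664, -0.003]
contact_force: [-1.0, -0.2, 0.1]
finger_gap: 1.001
finger_force: 0.0
```

{"api": "play_rows", "payload": {
  "offset": [
    [0,0,0],
    [0,0,0],
    [0,0,0],
    [0,0,0],
    [0,0,0],
    [0,0,0],
    [0,0,2],
    [0,0,2]
  ],
  "twist": [0,0,0,0,0,0,0,0],
  "claw": 0.6,
  "squeeze": 25
}}

```text
time_s: 28.25
tcp_pos: [0.5272, -0.1562, 0.0928]
ee_rot: [-0.001, 0.748, 0.664, -0.001]
contact_force: [1.6, -0.6, -0.9]
finger_gap: 0.65
finger_force: 27.4
```

{"api": "play_rows", "payload": {
  "offset": [
    [-0.05,3.18,0],
    [-0.05,3.18,0],
    [-0.1,3.18,0],
    [-0.1,3.18,0],
    [0,0,0],
    [0,0,0],
    [0,0,-1],
    [0,0,-1]
  ],
  "twist": [0,0,0,0,0,0,0,0]
}}

```text
time_s: 28.92
tcp_pos: [0.5259, -0.0308, 0.0729]
ee_rot: [0.001, 0.749, 0.663, 0.0]
contact_force: [-0.6, -0.4, -2.1]
finger_gap: 0.649
finger_force: 27.6
```

{"api": "play_rows", "payload": {
  "offset": [
    [0,0,-0.5],
    [0,0,0],
    [0,0,0],
    [0,0,0]
  ],
  "twist": [0,0,0,0]
}}

```text
time_s: 29.25
tcp_pos: [0.5256, -0.0297, 0.0682]
ee_rot: [-0.0, 0.748, 0.663, 0.0]
contact_force: [0.1, -0.3, -1.8]
finger_gap: 0.646
finger_force: 27.6
```

```bash
python3 - <<'E'
from h import *
im=cans();o=r.observe();print(o["ee_rot"],o["contact_force"],o["finger_gap"])
cv2.imwrite("pics/w8.png",im)
E
```

```text
[ 0.5257654  -0.02954314  0.06845935] [-0.0957 -0.0005]
[405.  69.] [0.5987 0.0562 0.0043] [-0.0018 -0.0626] 0.068
[255. 262.] [ 0.5243 -0.0289  0.0292] [-0.0952  0.0011] 0.075
[1.62809311e-04 7.48254917e-01 6.63411276e-01 1.80531392e-04] [-0.49812342 -0.86302024 -1.72939661] 0.6434600007211216
```

View pics/w8.png

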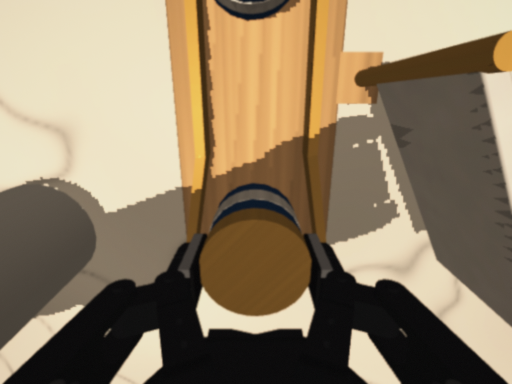

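{"api": "play_rows", "payload": {
  "offset": [
    [0,0,-0.4],
    [0.12,1,0],
    [0.12,1,0],
    [0.12,1,0],
    [0.12,1,0],
    [0,0,0]
  ],
  "twist": [0,0,0,0,0,0]
}}

```text
time_s: 29.8
tcp_pos: [0.5309, 0.015, 0.0647]
ee_rot: [-0.0, 0.746, 0.666, 0.001]
contact_force: [-0.4, 0.6, -1.6]
finger_gap: 0.647
finger_force: 27.6
```

{"api": "play_rows", "payload": {
  "offset": [
    [0.12,1,0],
    [0.12,1,0],
    [0.12,1,0],
    [0.12,1,0],
    [0.12,1,0],
    [0,0,0]
  ],
  "twist": [0,0,0,0,0,0]
}}

```text
time_s: 30.3
tcp_pos: [0.5367, 0.0643, 0.0646]
ee_rot: [-0.0, 0.747, 0.665, 0.001]
contact_force: [-0.1, 0.6, -1.4]
finger_gap: 0.645
finger_force: 27.6
```

{"api": "play_rows", "payload": {
  "offset": [
    [0.07,0.6,0],
    [0.07,0.6,0],
    [0.07,0.6,0],
    [0.07,0.6,0],
    [0.07,0.6,0],
    [0.07,0.6,0],
    [0,0,0],
    [0,0,0]
  ],
  "twist": [0,0,0,0,0,0,0,0]
}}

```text
time_s: 30.97
tcp_pos: [0.5404, 0.0984, 0.0644]
ee_rot: [-0.001, 0.748, 0.664, 0.001]
contact_force: [-0.5, 0.5, -1.5]
finger_gap: 0.649
finger_force: 27.5
```

{"api": "play_rows", "payload": {
  "offset": [
    [0,0,-0.1],
    [0,0,0],
    [0,0,0],
    [0,0,0]
  ],
  "twist": [0,0,0,0],
  "claw": 0
}}

```text
time_s: 31.3
tcp_pos: [0.5406, 0.097, 0.0635]
ee_rot: [0.0, 0.748, 0.664, 0.0]
contact_force: [0.7, -0.5, -0.1]
finger_gap: 1.0
finger_force: 0.0
```

{"api": "play_rows", "payload": {
  "offset": [
    [0,0,2],
    [0,0,3],
    [0,-1,3],
    [0,-3,3],
    [0,-3,3],
    [0,-3,2],
    [0,0,0]
  ],
  "twist": [0,0,0,0,0,0,0]
}}

```text
time_s: 31.88
tcp_pos: [0.5434, -0.0099, 0.2271]
ee_rot: [0.005, 0.751, 0.66, 0.002]
contact_force: [1.4, -1.2, 0.4]
finger_gap: 1.005
finger_force: 0.0
```

```bash
python3 - <<'E'
from h import *
im=cans();cans("scene");cans("top")
cv2.imwrite("pics/w9.png",im)
E
```

```text
[ 0.54218906 -0.00631815  0.22494893] [-0.0707 -0.014 ]
[235.  65.] [0.5415 0.1047 0.0349] [0.0395 0.    ] 0.07
[ 0.54103778 -0.00366324  0.22332964] [-0.0682 -0.0125]
[322. 199.] [0.5425 0.0979 0.0301] [ 0.0329 -0.0017] 0.069
[ 0.54031106 -0.00195102  0.22226832] [-0.0665 -0.0116]
[208. 203.] [0.5426 0.1033 0.0299] [ 0.0382 -0.0012] 0.068
```

View pics/w9.png

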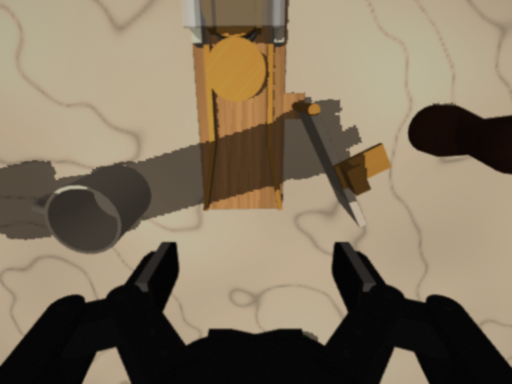

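The third can's cap is at (237,68), inside the mouth, and the gate stands at (300,105)-(362,222). Next I compute the gate arc.

```bash
python3 - <<'E'
from h import *
for n in("top","scene"):
    s=np.load("/tmp/%s.npz"%n);P=s["P"]
    q=P[(P[...,2]>.13)&(P[...,2]<.16)&(P[...,0]>.70)&(P[...,0]<.85)&(abs(P[...,1])<.08)&(s["d"]>0)];print("mill",np.round(cv2.minEnclosingCircle(q[:,:2].astype(np.float32)),3) if 0 else cv2.minEnclosingCircle(q[:,:2].astype(np.float32)))
H=O-.004*U-.066*V;print("hinge",H)
b=np.radians(173.1)
def pos(qd,extra=0,r=.105):
    q=np.radians(qd);d=.004+.0145*abs(np.cos(q))+.011*abs(np.sin(q))+extra
    return H+r*np.array([np.cos(b+q),np.sin(b+q)])+d*np.array([np.cos(b+q+np.pi/2),np.sin(b+q+np.pi/2)])
print("start",pos(126.5,.015))
prev=np.round(pos(126.5,.015)*100,1)
for k in list(range(120,-1,-10))+[-2]:
    p=pos(k);d=np.round(p*100-prev,1);prev=prev+d;print(k,d.tolist(),np.round(prev,1))
E
```

```text
mill ((0.7720524072647095, 0.006795577704906464), 0.0248531773686409)
mill ((0.7757980227470398, 0.005034381989389658), 0.023868195712566376)
hinge [0.6018444 0.0536022]
start [ 0.68541648 -0.01968201]
120 [-2.3, -1.5] [66.2 -3.5]
110 [-1.8, -0.9] [64.4 -4.4]
100 [-1.9, -0.6] [62.5 -5. ]
90 [-2.1, -0.2] [60.4 -5.2]
80 [-1.6, 0.0] [58.8 -5.2]
70 [-1.6, 0.3] [57.2 -4.9]
60 [-1.7, 0.6] [55.5 -4.3]
50 [-1.5, 0.9] [54.  -3.4]
40 [-1.4, 1.2] [52.6 -2.2]
30 [-1.2, 1.4] [51.4 -0.8]
20 [-1.0, 1.7] [50.4  0.9]
10 [-0.6, 1.9] [49.8  2.8]
0 [-0.3, 2.0] [49.5  4.8]
-2 [0.0, 0.3] [49.5  5.1]
```

{"api": "play_rows", "payload": {
  "offset": [
    [1.8,-0.2,0],
    [1.8,-0.2,0],
    [1.8,-0.2,0],
    [1.8,-0.2,0],
    [1.8,-0.2,0],
    [1.8,-0.2,0],
    [1.9,-0.2,0],
    [1.9,-0.2,0]
  ],
  "twist": [-7,-7,-7,-7,-7,-7,-7,-7],
  "claw": 1
}}

```text
time_s: 32.7
tcp_pos: [0.6865, -0.0155, 0.2203]
ee_rot: [-0.001, 0.972, 0.234, -0.001]
contact_force: [0.2, -0.5, -0.1]
finger_gap: 0.0
finger_force: 0.0
```

{"api": "play_rows", "payload": {
  "offset": [
    [0,0,0],
    [0,0,0],
    [0,0,0],
    [0,0,0],
    [0,0,0],
    [0,0,0]
  ],
  "twist": [-7,-7,-7,-7,-6,0]
}}

```text
time_s: 33.2
tcp_pos: [0.6858, -0.0155, 0.2204]
ee_rot: [-0.0, 0.998, -0.059, -0.002]
contact_force: [-0.6, -0.0, -0.4]
finger_gap: 0.002
finger_force: 0.0
```

{"api": "play_rows", "payload": {
  "offset": [
    [-0.1,-0.1,-3],
    [0,0,-3],
    [0,0,-3],
    [0,0,-3],
    [0,0,0]
  ],
  "twist": [0,0,0,0,0]
}}

```text
time_s: 33.62
tcp_pos: [0.6798, -0.0174, 0.0942]
ee_rot: [0.0, 0.998, -0.057, -0.007]
contact_force: [-1.8, -0.2, -1.6]
finger_gap: -0.0
finger_force: 0.0
```

{"api": "play_rows", "payload": {
  "offset": [
    [-1.1,-0.7,0],
    [-1.2,-0.8,0],
    [-1.8,-0.9,0],
    [-1.9,-0.6,0],
    [-2.1,-0.2,0],
    [-1.6,0,0],
    [-1.6,0.3,0],
    [-1.7,0.6,0]
  ],
  "twist": [0,0,0,0,0,0,0,0]
}}

```text
time_s: 34.28
tcp_pos: [0.5559, -0.0422, 0.1038]
ee_rot: [0.0, 0.998, -0.059, 0.001]
contact_force: [0.3, 0.5, 0.1]
finger_gap: -0.002
finger_force: 0.0
```

{"api": "play_rows", "payload": {
  "offset": [
    [-1.5,0.9,0],
    [-1.4,1.2,0],
    [-1.2,1.4,0],
    [-1,1.7,0],
    [-0.6,1.9,0],
    [-0.2,1,0],
    [-0.1,1,0],
    [0,0,0]
  ],
  "twist": [0,0,0,0,0,0,0,0]
}}

```text
time_s: 34.95
tcp_pos: [0.4961, 0.0501, 0.103]
ee_rot: [0.0, 0.998, -0.058, 0.001]
contact_force: [0.4, -0.0, 0.9]
finger_gap: 0.001
finger_force: 0.0
```

{"api": "play_rows", "payload": {
  "offset": [
    [0,0.2,0],
    [0,0.2,0],
    [0,0,0],
    [0,0,0]
  ],
  "twist": [0,0,0,0]
}}

```text
time_s: 35.28
tcp_pos: [0.4961, 0.0511, 0.1025]
ee_rot: [0.001, 0.998, -0.061, 0.0]
contact_force: [0.1, -4.6, 2.8]
finger_gap: 0.001
finger_force: 2.4
```

{"api": "play_rows", "payload": {
  "offset": [
    [0,-1,0],
    [0,-2,1],
    [0,0,4],
    [0,0,4],
    [0,0,4],
    [0,0,3]
  ],
  "twist": [0,0,0,0,0,0]
}}

```text
time_s: 35.78
tcp_pos: [0.4961, 0.0231, 0.2654]
ee_rot: [-0.001, 0.998, -0.06, 0.001]
contact_force: [1.5, -0.2, 0.0]
finger_gap: 0.002
finger_force: 0.0
```

{"api": "play_rows", "payload": {
  "offset": [
    [-0.5,3.3,2],
    [-0.5,3.3,2],
    [-0.5,3.3,2],
    [-0.5,3.3,2],
    [-0.5,3.3,2],
    [-0.5,3.3,2],
    [0,0,0],
    [0,0,0]
  ],
  "twist": [0,0,0,0,0,0,0,0],
  "claw": 0
}}

```text
time_s: 36.45
tcp_pos: [0.465, 0.2237, 0.3832]
ee_rot: [-0.001, 0.998, -0.057, 0.001]
contact_force: [0.1, -0.9, -1.0]
finger_gap: 1.005
finger_force: 0.0
```

```bash
cat > meas.py <<'E'
from h import *
def carP(P): 
    q=P[...,:2]-O; return np.stack([q@U,q@V,P[...,2]],-1)
def rep(n):
    im,d,P=cloud(n);C=carP(P);hsv=cv2.cvtColor(im,cv2.COLOR_BGR2HSV);ok=d>0
    near=ok&(C[...,0]>-.06)&(C[...,0]<.33)&(abs(C[...,1])<.08)
    red=near&((hsv[...,0]<6)|(hsv[...,0]>174))&(hsv[...,1]>140)&(C[...,2]>.11)
    k=near&(C[...,2]>.127)&(C[...,0]<.03)
    bar=near&(C[...,2]>.128)&(C[...,2]<.16)&(C[...,0]>.27)
    gt=near&(C[...,2]>.099)&(C[...,2]<.109)&(C[...,0]<.03)
    for nm,m in(("red",red),("keeper",k),("bar",bar),("gate",gt)):
        if m.sum()>5:
            q=C[m];print(n,nm,m.sum(),np.round(np.percentile(q,[3,50,97],axis=0),4).tolist())
    return im
if __name__=="__main__":
    print(r.observe()["tcp_pos"])
    for n in("wrist","top","scene"):
        im=rep(n)
        if n=="wrist":cv2.imwrite("pics/w10.png",im)
E
python3 meas.py
```

```text
[0.46498447 0.22369482 0.38319649]
wrist red 314 [[0.0933, -0.0092, 0.1925], [0.1008, 0.0006, 0.2033], [0.1065, 0.0106, 0.2062]]
wrist keeper 238 [[-0.014, -0.0108, 0.1288], [-0.0063, 0.0001, 0.1347], [-0.0012, 0.0112, 0.1362]]
wrist bar 346 [[0.2718, -0.023, 0.1406], [0.2827, -0.0009, 0.1437], [0.2881, 0.0245, 0.1459]]
wrist gate 633 [[-0.0048, -0.0613, 0.0996], [0.0009, -0.0146, 0.1066], [0.003, 0.0567, 0.1084]]
top red 40 [[0.0928, -0.011, 0.1901], [0.0987, -0.0007, 0.2034], [0.1252, 0.0548, 0.6961]]
top keeper 45 [[-0.0127, -0.0157, 0.1289], [-0.007, -0.0026, 0.1343], [-0.0004, 0.008, 0.14]]
top bar 15 [[0.2717, -0.0254, 0.1389], [0.2804, -0.0223, 0.1431], [0.2854, -0.0158, 0.1481]]
top gate 97 [[-0.0356, -0.067, 0.1007], [-0.0014, 0.0064, 0.106], [0.004, 0.0543, 0.1089]]
scene red 39 [[0.0933, -0.0141, 0.1917], [0.0982, -0.0077, 0.2029], [0.105, 0.0055, 0.2074]]
scene keeper 45 [[-0.0147, -0.0144, 0.1296], [-0.0087, -0.0031, 0.1347], [-0.0031, 0.0106, 0.1375]]
scene bar 71 [[0.2714, -0.0255, 0.1384], [0.2828, -0.0073, 0.1437], [0.2883, 0.0216, 0.1477]]
scene gate 77 [[-0.026, -0.0729, 0.1007], [-0.0023, -0.0179, 0.1068], [0.0016, 0.0537, 0.1086]]
```

{"api": "play_rows", "payload": {
  "offset": [
    [1.3,1.6,0],
    [1.3,1.6,0],
    [1.3,1.6,0],
    [1.3,1.6,0],
    [1.3,1.6,0],
    [1.3,1.6,0],
    [1.4,1.6,0],
    [1.4,1.5,0]
  ],
  "twist": [7,7,7,7,7,7,7,7],
  "claw": 0
}}

```text
time_s: 37.27
tcp_pos: [0.5727, 0.3467, 0.3808]
ee_rot: [0.0, 0.909, 0.418, -0.001]
contact_force: [0.1, -0.3, 0.7]
finger_gap: 1.0
finger_force: 0.0
```

{"api": "play_rows", "payload": {
  "offset": [
    [0,0,-2],
    [0,0,-3],
    [0,0,-3.5],
    [0,0,-3.5],
    [0,0,-3.2],
    [0,0,-2],
    [0,0,0],
    [0,0,0]
  ],
  "twist": [7,7,7,7,6,0,0,0]
}}

```text
time_s: 37.93
tcp_pos: [0.5716, 0.3457, 0.2085]
ee_rot: [-0.0, 0.749, 0.663, -0.002]
contact_force: [0.3, 1.0, 0.3]
finger_gap: 0.999
finger_force: 0.0
```

```bash
python3 - <<'E'
from meas import *
o=r.observe();print(o["tcp_pos"],car(o["tcp_pos"]),o["ee_rot"],o["joint_positions"])
rep("wrist")
E
```

```text
[0.57155763 0.34566624 0.20853529] [ 0.2823 -0.0009] [-7.87794571e-05  7.48841682e-01  6.62746173e-01 -1.90772702e-03] [-0.22846763  0.51081453 -0.54270889  1.52523322  0.27572251  1.18643305
 -0.94132129]
wrist bar 820 [[0.2715, -0.022, 0.1414], [0.2856, 0.0014, 0.1439], [0.2892, 0.024, 0.1456]]
```

{"api": "play_rows", "payload": {
  "offset": [
    [0,0,-2],
    [0,0,-2],
    [0,0,-1.7],
    [0,0,-1],
    [0,0,0],
    [0,0,0]
  ],
  "twist": [0,0,0,0,0,0]
}}

```text
time_s: 38.48
tcp_pos: [0.5722, 0.3482, 0.1446]
ee_rot: [0.0, 0.748, 0.664, 0.001]
contact_force: [-0.1, 0.2, 0.3]
finger_gap: 1.001
finger_force: 0.0
```

{"api": "play_rows", "payload": {
  "offset": [
    [0,0,0],
    [0,0,0],
    [0,0,0],
    [0,0,0],
    [0,0,0],
    [0,0,0],
    [0,0,0],
    [0,0,0]
  ],
  "twist": [0,0,0,0,0,0,0,0],
  "claw": 0.6,
  "squeeze": 20
}}

```text
time_s: 39.15
tcp_pos: [0.5722, 0.3483, 0.1444]
ee_rot: [0.0, 0.748, 0.664, 0.001]
contact_force: [-0.6, -0.7, 5.8]
finger_gap: 0.554
finger_force: 21.2
```

```bash
python3 - <<'E'
from meas import *
o=r.observe();p=o["tcp_pos"];print(p,car(p),o["contact_force"],o["finger_gap"])
# arc offsets from bar command (x=.284) about pivot (.126,.1422), R .158
px,pz,R=.126,.142,.158
prev=np.array([*(O+U*.284),.140])*100;acc=prev.copy()
for a in range(12,181,12):
    a_=np.radians(a);b=np.array([*(O+U*(px+R*np.cos(a_))),pz+R*np.sin(a_)])*100
    d=np.round(b-acc,1);acc=acc+d;print(a,d.tolist())
E
```

```text
[0.57216085 0.34831552 0.14439565] [ 0.285  -0.0011] [-0.60634559 -0.68959208  5.79719543] 0.5538029157383543
12 [-0.0, -0.3, 3.5]
24 [-0.2, -1.1, 3.1]
36 [-0.2, -1.6, 2.9]
48 [-0.2, -2.2, 2.4]
60 [-0.3, -2.6, 2.0]
72 [-0.4, -3.0, 1.3]
84 [-0.4, -3.2, 0.7]
96 [-0.4, -3.3, 0.0]
108 [-0.4, -3.2, -0.7]
120 [-0.3, -3.0, -1.3]
132 [-0.4, -2.7, -2.0]
144 [-0.2, -2.2, -2.4]
156 [-0.2, -1.6, -2.9]
168 [-0.2, -1.0, -3.1]
180 [0.0, -0.4, -3.3]
```

{"api": "play_rows", "payload": {
  "offset": [
    [0,-0.1,1.7],
    [0,-0.2,1.8],
    [-0.1,-0.5,1.6],
    [-0.1,-0.6,1.5],
    [-0.1,-0.8,1.5],
    [-0.1,-0.8,1.4],
    [-0.1,-1.1,1.2],
    [-0.1,-1.1,1.2]
  ],
  "twist": [0,0,0,0,0,0,0,0]
}}

```text
time_s: 39.82
tcp_pos: [0.5652, 0.295, 0.2635]
ee_rot: [-0.0, 0.748, 0.664, 0.0]
contact_force: [0.9, 0.2, -1.4]
finger_gap: 0.554
finger_force: 21.7
```

{"api": "play_rows", "payload": {
  "offset": [
    [-0.1,-1.3,1],
    [-0.2,-1.3,1],
    [-0.2,-1.5,0.7],
    [-0.2,-1.5,0.6],
    [-0.2,-1.6,0.4],
    [-0.2,-1.6,0.3],
    [-0.2,-1.6,0],
    [-0.2,-1.7,0]
  ],
  "twist": [0,0,0,0,0,0,0,0]
}}

```text
time_s: 40.48
tcp_pos: [0.5504, 0.1738, 0.3034]
ee_rot: [0.0, 0.748, 0.664, 0.001]
contact_force: [0.5, 0.7, -1.2]
finger_gap: 0.554
finger_force: 21.3
```

```bash
python3 - <<'E'
from meas import *
o=r.observe();p=o["tcp_pos"];print(p,car(p),o["contact_force"],o["finger_gap"],o["finger_force"])
rep("wrist");rep("scene")
E
```

```text
[0.55042282 0.17379744 0.30344321] [ 0.1092 -0.0005] [ 0.50305498  0.67107411 -1.21938996] 0.5535855208067383 21.3332037627697
wrist red 395 [[0.0815, -0.0086, 0.1853], [0.0894, 0.0006, 0.1946], [0.0945, 0.01, 0.1995]]
wrist keeper 38 [[-0.0142, -0.0109, 0.1345], [-0.0128, 0.0003, 0.1352], [-0.0116, 0.0117, 0.1363]]
wrist gate 458 [[-0.0054, -0.0421, 0.1001], [0.0012, -0.0004, 0.1065], [0.0027, 0.0422, 0.1084]]
scene red 36 [[0.0799, -0.0144, 0.1858], [0.0861, -0.0095, 0.1959], [0.0909, 0.0026, 0.201]]
scene keeper 45 [[-0.0148, -0.014, 0.13], [-0.0087, -0.0038, 0.1344], [-0.003, 0.0108, 0.1377]]
scene gate 72 [[-0.0265, -0.0714, 0.1037], [-0.0023, -0.0185, 0.1068], [0.0016, 0.0562, 0.1088]]
```

{"api": "play_rows", "payload": {
  "offset": [
    [-0.2,-1.6,-0.3],
    [-0.2,-1.6,-0.4],
    [-0.2,-1.5,-0.6],
    [-0.1,-1.5,-0.7],
    [-0.2,-1.3,-1],
    [-0.2,-1.3,-1],
    [-0.1,-1.1,-1.2],
    [-0.1,-1,-1.2]
  ],
  "twist": [0,0,0,0,0,0,0,0]
}}

```text
time_s: 41.25
tcp_pos: [0.5378, 0.064, 0.2386]
ee_rot: [0.001, 0.748, 0.663, -0.0]
contact_force: [0.3, -1.9, 2.2]
finger_gap: 0.548
finger_force: 22.5
```

{"api": "play_rows", "payload": {
  "offset": [
    [-0.1,-0.8,-1.4],
    [-0.1,-0.7,-1.5],
    [-0.1,-0.4,-1.5],
    [-0.1,-0.4,-1.6],
    [0,-0.1,-1.6],
    [0,0,-1.5],
    [0,0,0],
    [0,0,0]
  ],
  "twist": [0,0,0,0,0,0,0,0]
}}

```text
time_s: 41.92
tcp_pos: [0.5336, 0.0413, 0.1471]
ee_rot: [0.0, 0.748, 0.664, -0.0]
contact_force: [0.9, -2.4, 0.8]
finger_gap: 0.554
finger_force: 22.1
```

```bash
python3 - <<'E'
from meas import *
o=r.observe();p=o["tcp_pos"];print(p,car(p),o["contact_force"],o["finger_gap"],o["finger_force"])
rep("wrist");rep("scene")
E
```

```text
[0.53361759 0.04134411 0.14707868] [-0.0244  0.0003] [ 0.939316   -2.36598148  0.83705318] 0.5544396201864532 22.141312435269356
wrist keeper 39476 [[-0.0325, -0.0563, 0.1359], [-0.013, 0.0017, 0.2003], [0.0009, 0.0598, 0.2212]]
wrist gate 2265 [[-0.0054, -0.0607, 0.0997], [0.0003, -0.0074, 0.1067], [0.0026, 0.0568, 0.1082]]
scene red 32 [[0.1112, -0.0121, 0.1945], [0.1151, -0.0092, 0.2082], [0.119, 0.0043, 0.2123]]
scene keeper 5437 [[-0.057, -0.0544, 0.1645], [-0.0234, -0.0257, 0.4375], [0.0183, 0.0572, 0.5532]]
scene gate 80 [[-0.0329, -0.0713, 0.1014], [-0.0026, -0.0241, 0.107], [0.0016, 0.0543, 0.1087]]
```

{"api": "play_rows", "payload": {
  "offset": [
    [0,0,-1],
    [0,0,-1],
    [0,0,-0.5],
    [0,0,0],
    [0,0,0]
  ],
  "twist": [0,0,0,0,0]
}}

```text
time_s: 42.43
tcp_pos: [0.5339, 0.0431, 0.1222]
ee_rot: [-0.0, 0.748, 0.664, 0.001]
contact_force: [1.3, 2.9, 0.9]
finger_gap: 0.559
finger_force: 22.2
```

{"api": "play_rows", "payload": {
  "offset": [
    [0,0,0],
    [0,0,0],
    [0,0,0],
    [0,0,0],
    [0,0,0]
  ],
  "twist": [0,0,0,0,0],
  "claw": 0
}}

```text
time_s: 42.85
tcp_pos: [0.5333, 0.0415, 0.1222]
ee_rot: [0.0, 0.748, 0.664, -0.0]
contact_force: [0.3, -0.2, 1.0]
finger_gap: 1.0
finger_force: 0.0
```

{"api": "play_rows", "payload": {
  "offset": [
    [0,0,2],
    [0,0,3],
    [0,0,3],
    [-0.4,-3,3],
    [-0.4,-3,0],
    [0,0,0]
  ],
  "twist": [0,0,0,0,0,0]
}}

```text
time_s: 43.35
tcp_pos: [0.526, -0.0247, 0.2335]
ee_rot: [0.003, 0.751, 0.66, -0.001]
contact_force: [0.2, -0.9, -0.8]
finger_gap: 0.996
finger_force: 0.0
```

```bash
python3 - <<'E'
from meas import *
o=r.observe();p=o["tcp_pos"];print(p,car(p),o["contact_force"],o["finger_gap"])
im=rep("wrist");cv2.imwrite("pics/w11.png",im)
_=rep("scene");_=rep("top")
im,d,P=cloud("wrist");C=carP(P)
m=(d>0)&(C[...,0]>-.06)&(C[...,0]<-.005)&(abs(C[...,1])<.035)&(abs(C[...,1])>.014)&(C[...,2]>.11)&(C[...,2]<.15)
q=C[m];print(len(q),np.percentile(q,[3,50,97],axis=0).round(4).tolist())
E
```

```text
[ 0.52600656 -0.02474603  0.23353473] [-0.0909 -0.0001] [ 0.21369235 -0.90536307 -0.77543139] 0.9964549584205032
wrist keeper 672 [[-0.0141, -0.021, 0.1272], [-0.0067, 0.0012, 0.1349], [0.0289, 0.0221, 0.1364]]
wrist gate 981 [[-0.0055, -0.059, 0.1055], [-0.0016, -0.0136, 0.107], [0.0021, 0.0575, 0.1084]]
scene red 35 [[0.1119, -0.0123, 0.1964], [0.1165, -0.0096, 0.2078], [0.1207, 0.0047, 0.2116]]
scene keeper 903 [[-0.0595, -0.0325, 0.1347], [-0.0525, -0.0185, 0.5255], [-0.0058, 0.0066, 0.5911]]
scene gate 65 [[-0.0376, -0.0708, 0.1002], [-0.0028, -0.0273, 0.1065], [0.0016, 0.0575, 0.1087]]
top red 33 [[0.112, -0.0119, 0.1331], [0.1168, -0.0022, 0.2078], [0.229, 0.0081, 0.2123]]
top keeper 381 [[-0.0595, -0.0281, 0.1315], [-0.0508, 0.0034, 0.5882], [-0.0012, 0.05, 0.6046]]
top gate 43 [[-0.0041, 0.0085, 0.1], [0.0, 0.0322, 0.1055], [0.0039, 0.0542, 0.1086]]
459 [[-0.028, -0.0226, 0.1181], [-0.0206, 0.0149, 0.1207], [-0.006, 0.0243, 0.1229]]
```

View pics/w11.png

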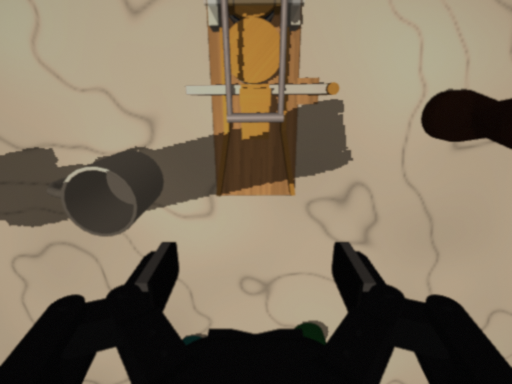

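The bar at (255,118) lies across the ledge in front of the brass keeper, and the gate is shut along (187..338, 88). The lever is next.

```bash
python3 - <<'E'
from meas import *
acc=np.array([52.52,-1.88,23.22])
def go(x,z,lab):
    global acc
    b=np.array([*(O+U*x),z])*100;d=np.round(b-acc,1);acc=acc+d;print(lab,d.tolist())
go(.088,.2322,"over");go(.088,.212,"down")
for q in [1.67,1.55,1.43,1.31,1.19,1.07,.95,.83,.71,.6,.5,.4,.3,.2,.1,0,-.04]:
    x=.125+.073*np.cos(q)-(.005+.011*np.sin(q))*np.sin(q);z=.122+.073*np.sin(q)+(.005+.011*np.sin(max(q,0)))*np.cos(q)
    go(x,z+.022,q)
E
```

```text
over [2.2, 17.2, 0.0]
down [0.0, -0.0, -2.0]
1.67 [0.2, 1.3, 0.3]
1.55 [0.1, 0.9, 0.2]
1.43 [0.1, 0.9, 0.1]
1.31 [0.1, 0.9, 0.0]
1.19 [0.1, 0.9, -0.1]
1.07 [0.1, 0.9, -0.2]
0.95 [0.1, 0.9, -0.4]
0.83 [0.1, 0.9, -0.4]
0.71 [0.1, 0.7, -0.6]
0.6 [0.1, 0.7, -0.7]
0.5 [0.1, 0.5, -0.6]
0.4 [0.0, 0.5, -0.7]
0.3 [0.1, 0.3, -0.8]
0.2 [0.0, 0.3, -0.8]
0.1 [0.0, 0.2, -0.8]
0 [0.0, 0.1, -0.8]
-0.04 [0.0, -0.0, -0.3]
```

{"api": "play_rows", "payload": {
  "offset": [
    [0.4,3.4,0],
    [0.4,3.4,0],
    [0.4,3.4,0],
    [0.4,3.4,0],
    [0.4,3.4,0],
    [0,0,0],
    [0,0,0],
    [0,0,0]
  ],
  "twist": [0,0,0,0,0,0,0,0],
  "claw": 1
}}

```text
time_s: 44.22
tcp_pos: [0.545, 0.1532, 0.2308]
ee_rot: [-0.0, 0.747, 0.664, -0.001]
contact_force: [0.9, 0.4, 0.1]
finger_gap: 0.001
finger_force: 0.0
```

{"api": "play_rows", "payload": {
  "offset": [
    [0.2,0.2,-1],
    [0,0,-1],
    [0.2,1.3,0.3],
    [0.1,0.9,0.2],
    [0.1,0.9,0.1],
    [0.1,0.9,0],
    [0.1,0.9,-0.1],
    [0.1,0.9,-0.2]
  ],
  "twist": [0,0,0,0,0,0,0,0]
}}

```text
time_s: 44.88
tcp_pos: [0.5549, 0.2139, 0.2151]
ee_rot: [0.0, 0.748, 0.664, 0.001]
contact_force: [0.5, -0.1, -0.6]
finger_gap: 0.003
finger_force: 0.2
```

{"api": "play_rows", "payload": {
  "offset": [
    [0.1,0.9,-0.4],
    [0.1,0.9,-0.4],
    [0.1,0.7,-0.6],
    [0.1,0.7,-0.7],
    [0.1,0.5,-0.6],
    [0,0.5,-0.7],
    [0,0,0]
  ],
  "twist": [0,0,0,0,0,0,0]
}}

```text
time_s: 45.47
tcp_pos: [0.5585, 0.2556, 0.1786]
ee_rot: [-0.001, 0.748, 0.664, -0.001]
contact_force: [0.0, 1.7, -0.9]
finger_gap: 0.002
finger_force: 0.0
```

```bash
python3 - <<'E'
from meas import *
o=r.observe();p=o["tcp_pos"];print(p,car(p),o["contact_force"])
for n in("scene","top"): rep(n)
E
```

```text
[0.55850234 0.25556782 0.17861472] [0.1913 0.0013] [ 0.00848101  1.67500481 -0.88807835]
scene red 32 [[0.192, -0.0131, 0.1494], [0.2002, -0.0085, 0.1551], [0.2068, 0.0006, 0.1595]]
scene keeper 43 [[-0.0149, -0.0144, 0.13], [-0.0088, -0.0034, 0.1349], [-0.0033, 0.0109, 0.1374]]
scene gate 65 [[-0.0375, -0.0707, 0.1006], [-0.0023, -0.0288, 0.1066], [0.0016, 0.0542, 0.1088]]
top keeper 43 [[-0.0129, -0.0156, 0.1302], [-0.0069, -0.0026, 0.135], [-0.0006, 0.0076, 0.1399]]
top gate 87 [[-0.0375, -0.0651, 0.1005], [-0.0011, 0.0077, 0.1058], [0.0036, 0.0543, 0.1087]]
```

Lever is at about 0.4 rad and following the finger. I'll finish pressing it down.

{"api": "play_rows", "payload": {
  "offset": [
    [0.1,0.3,-0.8],
    [0,0.3,-0.8],
    [0,0.2,-0.8],
    [0,0.1,-0.8],
    [0,0,-0.3],
    [0,0,-0.2],
    [0,0,0],
    [0,0,0]
  ],
  "twist": [0,0,0,0,0,0,0,0]
}}

```text
time_s: 46.23
tcp_pos: [0.5607, 0.2639, 0.1481]
ee_rot: [0.001, 0.748, 0.664, 0.0]
contact_force: [-8.6, -5.3, 25.9]
finger_gap: -0.001
finger_force: 13.1
```

{"api": "play_rows", "payload": {
  "offset": [
    [0,0,-0.2],
    [0,0,0],
    [0,0,2],
    [0,0,3],
    [0,0,4],
    [0,0,4],
    [0,0,4],
    [0,0,0]
  ],
  "twist": [0,0,0,0,0,0,0,0]
}}

```text
time_s: 46.9
tcp_pos: [0.5638, 0.2662, 0.3204]
ee_rot: [0.002, 0.748, 0.664, 0.007]
contact_force: [0.9, 0.9, 0.9]
finger_gap: -0.004
finger_force: 0.0
```

{"api": "play_rows", "payload": {
  "offset": [
    [-1,-3.5,1],
    [-1,-3.5,1],
    [-1,-3.5,1],
    [-1,-3.5,1],
    [-1,-3.5,1],
    [-1,-3.5,1],
    [0,0,0],
    [0,0,0]
  ],
  "twist": [0,0,0,0,0,0,0,0]
}}

```text
time_s: 47.57
tcp_pos: [0.5007, 0.0511, 0.3716]
ee_rot: [0.001, 0.75, 0.662, 0.0]
contact_force: [0.0, 0.5, -0.8]
finger_gap: 0.003
finger_force: 0.0
```

```bash
python3 - <<'E'
from meas import *
o=r.observe();p=o["tcp_pos"];print(p,car(p),o["contact_force"])
_=rep("scene");_=rep("top");_=rep("wrist");cans("wrist")
im,d,P=cloud("wrist");C=carP(P)
m=(d>0)&(C[...,0]>-.06)&(C[...,0]<-.005)&(abs(C[...,1])<.028)&(abs(C[...,1])>.014)&(C[...,2]>.11)&(C[...,2]<.15)
q=C[m];print("bar",len(q),np.percentile(q,[3,50,97],axis=0).round(4).tolist())
s,_=imaging.grab_frame("scene")
cv2.imwrite("pics/fin.png",np.hstack([cv2.resize(im,(400,300)),cv2.resize(s[120:260,230:440],(400,300))]))
E
```

```text
[0.50070421 0.05106639 0.37164339] [-0.0187  0.0341] [ 0.03203981  0.4710986  -0.8105612 ]
scene red 53 [[0.1976, -0.0129, 0.1214], [0.2054, -0.0058, 0.1282], [0.2136, 0.0064, 0.1308]]
scene keeper 2713 [[-0.0512, -0.0212, 0.364], [-0.0168, 0.0031, 0.5233], [0.015, 0.0285, 0.5998]]
scene gate 71 [[-0.0391, -0.0729, 0.1016], [-0.0025, -0.028, 0.1068], [0.0016, 0.055, 0.1086]]
top red 43 [[0.1986, -0.0123, 0.1212], [0.2064, -0.003, 0.1267], [0.214, 0.0067, 0.1312]]
top keeper 2537 [[-0.0575, -0.0023, 0.702], [-0.0222, 0.039, 0.7265], [0.0227, 0.0773, 0.7355]]
top gate 17 [[-0.0402, -0.0726, 0.1022], [-0.0206, -0.0093, 0.1075], [-0.0001, 0.0078, 0.1089]]
wrist keeper 33484 [[-0.0232, -0.0174, 0.3731], [-0.0039, 0.0317, 0.4251], [0.004, 0.0772, 0.4455]]
wrist gate 383 [[-0.005, -0.06, 0.1045], [-0.0006, 0.0004, 0.1069], [0.0024, 0.0585, 0.1084]]
[0.50050533 0.05525349 0.37079164] [-0.0145  0.0348]
[280. 122.] [0.5381 0.0989 0.0285] [0.0333 0.0028] 0.07
[261. 122.] [0.5166 0.1013 0.018 ] [0.0331 0.0244] 0.07
bar 96 [[-0.0155, -0.0223, 0.1171], [-0.0114, 0.0154, 0.1206], [-0.0058, 0.0251, 0.123]]
```

View pics/fin.png

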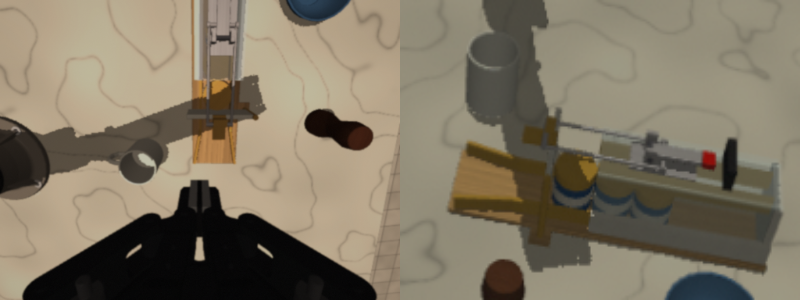

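The picture shows three cans in file behind the shut gate, the bar at the keeper (555,120) and the red tip flat (708,160). Handing in.

```bash
python3 -c "
from station import r
print(r.close_job())"
```

```text
the job is handed in; nothing more can be done
None
```

All three blue canisters stand upright in single file behind the shut gate, the loop's bar is held in front of the keeper, the lever is snapped flat, and the job is handed in; one canister tipped in the tongue on the way and was set upright again before it went in.

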